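Pack the two-layer spares box

TASK

Pack the grey two-layer spares box: stand or lay each relay you find on the table in its own cell on the box's floor, then slide the divider (the top plate of the pile, with the upright wall) sideways off the pile without disturbing the two plain plates under it, and fit it level on the ledges in the box, over the relays. Then lay the bolts flat on the divider in one of its two bays, side by side, and the square-tube bracket in the other bay. Leave the roll of tape, the roller and the stop button where they are.

Things in the scene. Friction and masses are not known exactly. Their poses are not given: they have to be found in the camera images.
- box: grey open two-layer spares box, fixed: 108 mm along its x, 242 mm along its y, walls 6 mm thick, rim 65 mm above the table; inside 96 x 230 mm. Origin: centre of its underside, z up. A row of four shallow cells on its floor; at each y end inside there is a solid ledge 12 mm deep with its top 42 mm above the table, which carries the divider
- cell_1 (a point): centre of the floor of bottom cell 1 of the box, 4 mm above the table. The four cells lie in one row along the box's long (y) axis, 48 mm apart, cell 1 at the -y end; each is 45 mm square inside, with walls 3 mm thick that rise only 10 mm above the floor
- cell_2 (a point): centre of the floor of bottom cell 2 of the box, 4 mm above the table. The four cells lie in one row along the box's long (y) axis, 48 mm apart, cell 1 at the -y end; each is 45 mm square inside, with walls 3 mm thick that rise only 10 mm above the floor
- cell_3 (a point): centre of the floor of bottom cell 3 of the box, 4 mm above the table. The four cells lie in one row along the box's long (y) axis, 48 mm apart, cell 1 at the -y end; each is 45 mm square inside, with walls 3 mm thick that rise only 10 mm above the floor
- cell_4 (a point): centre of the floor of bottom cell 4 of the box, 4 mm above the table. The four cells lie in one row along the box's long (y) axis, 48 mm apart, cell 1 at the -y end; each is 45 mm square inside, with walls 3 mm thick that rise only 10 mm above the floor
- seat (a point): point on the box's middle at the height of its ledges (42 mm above the table), where the middle of the divider's underside comes when it is fitted; axes as the box
- bay_left (a point): centre of the upper bay on the box's +y side, at the height of the fitted divider's upper face (47 mm above the table); the bay is 96 mm (x) by 111 mm (y), between the divider's upright wall and the box's end; the rim stands 18 mm above it. Axes as the box
- bay_right (a point): the same for the upper bay on the box's -y side
- divider_wall (a point): the loose divider: aluminium plate 90 (its x) by 224 (its y) by 5 mm with an upright wall, 8 mm thick, 88 mm long (along x) and 30 mm high, across its middle, by which it is gripped; both ends alike; about 250 g. Point at the wall's centre, 20 mm above the plate's underside, z up. At the start it is the top piece of the pile in the rack
- rack: dark steel slide-out rack, fixed, 112 mm (its x) by 246 mm (its y); origin at the centre of its underside, z up. Three plates of equal outline lie piled on its 8 mm floor, the divider on top. It is open toward its -x (roughly toward the robot); a low stop closes its +x side. Lips over the pile's ends keep the divider from being lifted out: it must be drawn out toward -x
- pile (a point): centre of the rack's floor, under the pile, axes as the rack. Posts stand 3 mm beyond both y ends of the pile; a lip on each reaches 8 mm in over the divider's ends, 4 mm above its plate, along the rear half only (x from -3 to +51 mm), so the divider comes free of the lips after being drawn about 50 mm toward -x
- plain_1_center (a point): the lowest, plain aluminium plate of the pile, 90 x 224 x 5 mm, loose, only held by friction; point at its centre
- plain_2_center (a point): the plain plate between that one and the divider, the same size, loose; point at its centre
- relay_1_center (a point): cube relay, a dark 26 x 26 x 33 mm block standing on its 26 mm square base; point at its centre, 16.5 mm above its base, z up its height. 35 g. May be absent
- relay_2_center (a point): cube relay, a dark 26 x 26 x 33 mm block standing on its 26 mm square base; point at its centre, 16.5 mm above its base, z up its height. 35 g. May be absent
- relay_3_center (a point): cube relay, a dark 26 x 26 x 33 mm block standing on its 26 mm square base; point at its centre, 16.5 mm above its base, z up its height. 35 g. May be absent
- relay_4_center (a point): cube relay, a dark 26 x 26 x 33 mm block standing on its 26 mm square base; point at its centre, 16.5 mm above its base, z up its height. 35 g. May be absent
- bolt_1_center (a point): M12 hex bolt of bare steel, lying flat: 67 mm long along its y axis, head (19 mm across, 8 mm thick) at -y, the shank 12 mm wide and 16 mm high as it is felt by a gripper; point on the middle of its length, 9.5 mm above the surface it lies on. 75 g. May be absent
- bolt_2_center (a point): M12 hex bolt of bare steel, lying flat: 67 mm long along its y axis, head (19 mm across, 8 mm thick) at -y, the shank 12 mm wide and 16 mm high as it is felt by a gripper; point on the middle of its length, 9.5 mm above the surface it lies on. 75 g. May be absent
- bracket_center (a point): steel bracket, a piece of square tube 50 mm long (its x, open ends), 52 mm wide (its y, closed sides) and 34 mm high; point at its centre, 17 mm above its underside. 180 g
- power_pack: fixed hydraulic power pack with a milky upright tank, about 180 by 220 mm and 390 mm high, to the right of the work; origin under its middle. An obstacle: pass above or in front of it
- tape: a bystander to leave where it is: roll of black tape, 64 mm across, 19 mm high; origin under its centre
- roller: a bystander to leave where it is: brown fork roller, 69 mm across, 59 mm high; origin under its centre
- switch: a bystander to leave where it is: grey box with a mushroom stop button, 60 x 60 x 62 mm; origin under its centre

How it is judged:
On the way, in this order (a step that is already met when the one before it is completed fails the run):
1. every relay sits in a cell of its own on the box's floor (((horizontal distance between relay_1_center and cell_1 below 0.016 m and z of relay_1_center in the frame of cell_1 below 0.021 m) or (horizontal distance between relay_1_center and cell_2 below 0.016 m and z of relay_1_center in the frame of cell_2 below 0.021 m) or (horizontal distance between relay_1_center and cell_3 below 0.016 m and z of relay_1_center in the frame of cell_3 below 0.021 m) or (horizontal distance between relay_1_center and cell_4 below 0.016 m and z of relay_1_center in the frame of cell_4 below 0.021 m)) and ((horizontal distance between relay_2_center and cell_1 below 0.016 m and z of relay_2_center in the frame of cell_1 below 0.021 m) or (horizontal distance between relay_2_center and cell_2 below 0.016 m and z of relay_2_center in the frame of cell_2 below 0.021 m) or (horizontal distance between relay_2_center and cell_3 below 0.016 m and z of relay_2_center in the frame of cell_3 below 0.021 m) or (horizontal distance between relay_2_center and cell_4 below 0.016 m and z of relay_2_center in the frame of cell_4 below 0.021 m)) and ((horizontal distance between relay_3_center and cell_1 below 0.016 m and z of relay_3_center in the frame of cell_1 below 0.021 m) or (horizontal distance between relay_3_center and cell_2 below 0.016 m and z of relay_3_center in the frame of cell_2 below 0.021 m) or (horizontal distance between relay_3_center and cell_3 below 0.016 m and z of relay_3_center in the frame of cell_3 below 0.021 m) or (horizontal distance between relay_3_center and cell_4 below 0.016 m and z of relay_3_center in the frame of cell_4 below 0.021 m)) and ((horizontal distance between relay_4_center and cell_1 below 0.016 m and z of relay_4_center in the frame of cell_1 below 0.021 m) or (horizontal distance between relay_4_center and cell_2 below 0.016 m and z of relay_4_center in the frame of cell_2 below 0.021 m) or (horizontal distance between relay_4_center and cell_3 below 0.016 m and z of relay_4_center in the frame of cell_3 below 0.021 m) or (horizontal distance between relay_4_center and cell_4 below 0.016 m and z of relay_4_center in the frame of cell_4 below 0.021 m))), for 0.2 s.
2. the divider is seated level on the ledges with the relays in their cells under it (all of step 1 and horizontal distance between divider_wall and seat below 0.008 m and z of divider_wall in the frame of seat between 0.017 and 0.0235 m and angle between divider_wall's own z axis and vertical below 0.04 rad and angle between the x axis of divider_wall and the x axis of seat, either way round below 0.08 rad), for 0.2 s.
At the end, for the whole second after the job is handed in: Each relay sits flat in its own floor cell (within 16 mm of its centre); the divider lies level on both ledges (within 8 mm, 0.04 rad); all bolts lie flat on it in one bay, the bracket in the other bay; the two plain plates are within 15 mm of where they were; all at rest (all of step 2 and (((x of bolt_1_center in the frame of bay_left between -0.05 and 0.05 m and y of bolt_1_center in the frame of bay_left between -0.056 and 0.056 m and z of bolt_1_center in the frame of bay_left between 0.003 and 0.0135 m) and (x of bolt_2_center in the frame of bay_left between -0.05 and 0.05 m and y of bolt_2_center in the frame of bay_left between -0.056 and 0.056 m and z of bolt_2_center in the frame of bay_left between 0.003 and 0.0135 m) and (x of bracket_center in the frame of bay_right between -0.05 and 0.05 m and y of bracket_center in the frame of bay_right between -0.056 and 0.056 m and z of bracket_center in the frame of bay_right between 0.003 and 0.03 m)) or ((x of bolt_1_center in the frame of bay_right between -0.05 and 0.05 m and y of bolt_1_center in the frame of bay_right between -0.056 and 0.056 m and z of bolt_1_center in the frame of bay_right between 0.003 and 0.0135 m) and (x of bolt_2_center in the frame of bay_right between -0.05 and 0.05 m and y of bolt_2_center in the frame of bay_right between -0.056 and 0.056 m and z of bolt_2_center in the frame of bay_right between 0.003 and 0.0135 m) and (x of bracket_center in the frame of bay_left between -0.05 and 0.05 m and y of bracket_center in the frame of bay_left between -0.056 and 0.056 m and z of bracket_center in the frame of bay_left between 0.003 and 0.03 m))) and angle between each of bolt_1_center, bolt_2_center's own y axis and vertical above 1.42 rad and distance of each of plain_1_center, plain_2_center from where it was at the start of the episode below 0.015 m); the robot touches nothing.
It fails at once if a bystander (tape, roller, stop button) is shifted by more than 30 mm (distance of any of tape, roller, switch from where it was at the start of the episode above 0.03 m).
Of relay_1, relay_2, relay_3, relay_4 only 3 to 4 are there at a start; the rules pass over those that are not, and their reading is None.
Of bolt_1, bolt_2 only 1 to 2 are there at a start; the rules pass over those that are not, and their reading is None.
At some moment in a run one of bolt_1, bolt_2, bracket may be knocked a few centimetres aside while the robot is not near it.
Once in a run the grip may slacken for a moment while it holds something.
It also fails if it takes over 208 s, if anything falls off the work surface, if the arm or the gripper's body presses on something with over 40 N, if the wrist force passes 120 N, or if a joint passes its speed limit or range.

ROBOT

A 6-joint arm with a two-finger parallel gripper is mounted at the origin on a cart in front of the work surface, level with it; the furniture and walls round the work are solid. World frame = base frame: x ahead of the robot, y to its left, z up, the work surface at z = 0. Lengths are in m, angles in rad, forces in N, time in s.
With the tool pointing down it reaches from about 0.35 to 0.775 m from the base axis. Payload 7.3 kg.
Tool frame: the origin (TCP) lies midway between the tips of the shut fingers; the grasp point (between the pads) lies grasp_offset behind it (grasp_offset is the distance from the TCP to the grasp point, in m); z points along the fingers, y is the line along which they close (so a half turn about z gives the same grasp; the last joint's range is limited). The gripper opens to 92 mm and grips with 3 to 60 N. Pads are 19 mm wide; open, the fingers measure 130 mm over their backs; the gripper's body (75 mm by 190 mm) begins 47 mm behind the grasp point.
Start: joints at [1.108, 0.342, 1.524, -0, 1.275, -0.146], TCP at [0.164, 0.499, 0.227] pointing down, gripper open.
Joint ranges: [-2.53, 2.53], [-0.77, 2.02], [0.04, 2.7], [-1, 4.14], [0.28, 2.66], [-3.11, 3.11]. Speed limits (rad/s): [2.57, 2.57, 3.14, 3.14, 3.14, 3.14].

INTERFACE

Orientations are given as [roll, pitch, yaw] about the fixed x, y, z axes, in that order (R = Rz(yaw) Ry(pitch) Rx(roll)).
In Python, from cell import * gives the robot as it stands.
- The arm moves only by the tool step_arm, never from a script. Its argument "plan" is a list of rows, each a list of 5 numbers: the closure, from -1 (fully open) to 1 (shut), then the shift along the tool's x, y, z in m, then the turn about the tool's z in rad. In form: [[hand, x, y, z, twist], ...]. A call has 1 to 20 rows; each row is the pose to reach, as a shift and turn from the pose commanded when the call began, along the tool's axes at that moment; what a row does not reach only later rows make up. A row lasts 1/8 s, in which the tool goes at most 62.5 mm and 10.7 degrees, less where a joint would pass 70% of its speed; a pose out of reach is approached as far as the arm can. A call with a gripper value outside its range is refused whole. The fingers move at their own pace and stop on an object; "grip_force" is the grip in N (left out, the last holds). Time passes only in rows, so rows that repeat a pose let the fingers close. It gives the time, the measured TCP pose, the force, the opening and the grip force at its end, in the units of the state.
- observe(): the state, without advancing time (a new reading comes with each control period).
- read_camera(name): name is "side" or "top" or "wrist"; returns a dict with "img" (400x640x3 uint8, red, green, blue), "range_z" (400x640 float32, m along the optical axis (not along the pixel's ray), 0 where there is no reading), "fx", "fy", "cx", "cy" (pixels), "R" (3x3) and "t" (3): a world point X has camera coordinates R X + t; the wrist camera has in their place "T_tool_cam" (4x4, takes a point from camera to tool coordinates, whose origin is the TCP and whose axes are the flange's). Camera axes: x right, y down, z forward; pixel columns grow to the right and rows downward; lengths in m; the calibration is good to about 2 mm. A picture is of the moment at which its call begins: read the wrist's pose just before it.
- hand_in(): hands the job in; it is judged then, once.
The state is a dict: "time": time; "qpos": joint angles; "qvel": joint speeds; "joint_efforts": joint torques, N m; "tool_pos": TCP position; "tool_rot": TCP orientation; "contact_force": force on the tool from outside, world axes, zero at the start; "torque": the same for the moment, N m; "opening": finger opening in m; "grip_force": force on a finger pad.
Only numpy, scipy, OpenCV 4.12 (cv2) and the standard library are available. Lean on these libraries where they do the work, as an engineer would, in place of code of your own. Each camera call takes 0.05 s, during which the arm holds its last target. There are 200 camera calls.

## Working session

There is one attempt and no reset: what is moved stays moved. The work goes in short steps, Python scripts to look and compute and a tool call to move; the robot and the scene stay as the last step left them, time stands still between calls to the robot, and variables do not carry over. Pictures are saved under pics/ and viewed, at most 14 in all, crops included, and the job is handed in when it is done.

Besides the shell and the picture viewer there is one more tool, called after "Emit:" by a JSON object that holds its "name" and its "arguments", one argument or row to a line. step_arm: Moves the arm, as the interface text tells. Its arguments: {"type":"object","properties":{"plan":{"type":"array","items":{"type":"array","items":{"type":"number"}}},"grip_force":{"type":"number"}},"required":["plan"]}

```bash
ls; mkdir -p pics
cat > h.py <<'E'
from cell import *
import numpy as np, cv2
def world(c, obs=None):
    "per-pixel world points from range image"
    z=c["range_z"]; v,u=np.mgrid[:z.shape[0],:z.shape[1]]
    P=np.stack([(u-c["cx"])/c["fx"]*z,(v-c["cy"])/c["fy"]*z,z],-1)
    if "R" in c: return (P-c["t"])@c["R"]
    from scipy.spatial.transform import Rotation as Ro
    T=c["T_tool_cam"]; P=P@T[:3,:3].T+T[:3,3]
    return P@Ro.from_euler("xyz",obs["tool_rot"]).as_matrix().T+np.array(obs["tool_pos"])
def save(n,img): cv2.imwrite("pics/"+n,cv2.cvtColor(img,cv2.COLOR_RGB2BGR))
E
python3 - <<'E'
from h import *
o=observe(); print(o)
for n in("top","side"):
    c=read_camera(n); save(n+"0.png",c["img"]); np.savez(n+"0.npz",**c); print(n,c["fx"],c["R"],c["t"], (c["range_z"]>0).mean())
E
```

```text
pics
{'time': 0.0, 'qpos': array([ 1.10799609e+00,  3.42739059e-01,  1.52503138e+00, -2.77684188e-06,
        1.27538454e+00, -1.46017281e-01]), 'qvel': array([0.00271851, 0.00016577, 0.00041978, 0.0011703 , 0.00064655,
       0.00025   ]), 'joint_efforts': array([ 1.08077940e-03, -4.31243491e+01, -2.44225556e+01,  7.19528552e-02,
        5.58695546e-02, -1.17869176e-04]), 'tool_pos': array([0.16334668, 0.49851039, 0.22603147]), 'tool_rot': array([-3.14004657e+00, -2.24689688e-04,  2.82481033e+00]), 'contact_force': array([ 0.15173846,  1.06528132, -0.23634522]), 'torque': array([-0.00617049,  0.02833868, -0.00389436]), 'grip_force': 0.0, 'opening': 0.09194825899621555}
top 484.58783948414407 [[ 0.01331094 -0.99986983 -0.00911858]
 [-0.99605631 -0.01245906 -0.08784413]
 [ 0.08771908  0.01025191 -0.9960925 ]] [0.12090153 0.5247497  1.48187312] 0.995921875
side 484.79806427618865 [[-0.76765244  0.64071796  0.01379249]
 [ 0.32514795  0.40792947 -0.85315436]
 [-0.55225768 -0.65044142 -0.52147618]] [ 0.29112149 -0.17544508  1.60287547] 0.9380234375
```

View pics/top0.png

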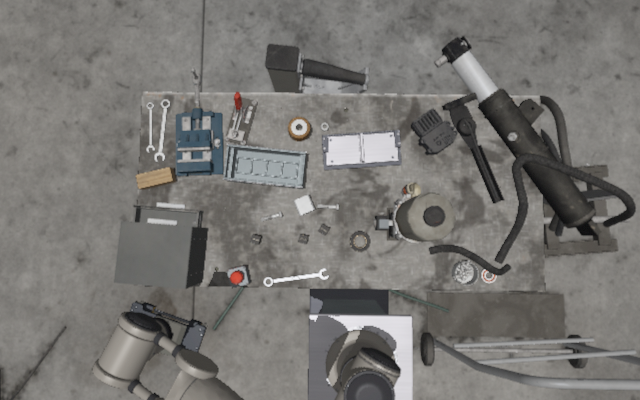

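View pics/side0.png

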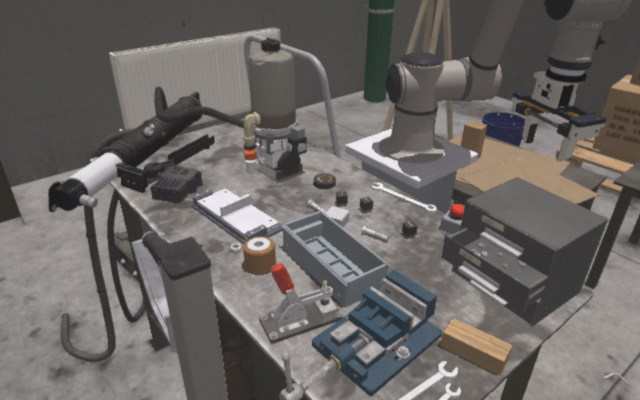

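The top view shows three relays at about (257,239), (303,238) and (324,229), bolts at (272,216) and (328,207), and the bracket at (304,205). The box is at (266,167) and the rack at (361,149). Next I'll get rough world positions for all of them.

Run:
```python
from h import *
c=dict(np.load("top0.npz")); P=world(c); im=c["img"]
H=P[...,2]
print("table z",np.median(H[220:235,270:290]))
m=((H>0.006)&(H<0.12)).astype(np.uint8); m[:100]=0;m[285:]=0;m[:,:205]=0;m[:,420:]=0
n,l,s,ce=cv2.connectedComponentsWithStats(m)
for i in range(1,n):
    if s[i,4]<8: continue
    q=P[l==i]; r=cv2.minAreaRect((q[:,:2]*1000).astype(np.float32))
    print(s[i],"px",ce[i].round(0),"rect",np.round(r[0]),np.round(r[1]),round(r[2],1),"z95",np.percentile(q[:,2],95).round(3),"col",np.median(im[l==i],0))
```

```text
table z -0.0004912184241750713
[ 205  100  102   89 3590] px [242. 148.] rect [685. 331.] [331. 272.] 85.1 z95 0.074 col [113.  112.5 112. ]
[288 117  23  25 427] px [299. 129.] rect [722. 193.] [67. 69.] 14.7 z95 0.062 col [147. 116.  93.]
[411 118   9  19 107] px [416. 127.] rect [ 735. -171.] [55. 22.] 4.9 z95 0.044 col [56. 56. 58.]
[320 123   9   9  38] px [325. 127.] rect [735. 113.] [24. 24.] 21.0 z95 0.017 col [164. 164. 163.]
[ 322  128   81   43 2610] px [361. 149.] rect [662.  -5.] [119. 254.] 6.4 z95 0.033 col [214. 212. 216.]
[255 162   4   6   8] px [256. 165.] rect [612. 326.] [ 8. 16.] 80.4 z95 0.009 col [159.  167.5 169.5]
[239 164   4   5   9] px [240. 166.] rect [607. 378.] [15.  4.] 46.2 z95 0.011 col [158. 166. 168.]
[401 185  10  16  70] px [404. 193.] rect [ 522. -130.] [16. 41.] 85.3 z95 0.117 col [113.5  96.   95. ]
[294 194  22  22 279] px [304. 205.] rect [488. 173.] [55. 54.] 24.2 z95 0.039 col [215. 215. 215.]
[386 201  10  20  77] px [391. 213.] rect [473. -93.] [16. 67.] 69.4 z95 0.113 col [79. 76. 75.]
[317 203  24   7  93] px [328. 206.] rect [481.  9
[... 635 characters left out ...]
251 234  11  11  86] px [256. 239.] rect [377. 321.] [27. 27.] 73.7 z95 0.037 col [91. 89. 87.]
[227 265  24  20 363] px [239. 276.] rect [263. 374.] [58. 66.] 14.2 z95 0.063 col [155.  83.  73.]
[317 269  12  12  36] px [322. 275.] rect [271. 113.] [29. 29.] 29.2 z95 0.014 col [229.  229.  230.5]
[297 275  14   5  32] px [303. 277.] rect [264. 173.] [13. 40.] 0.7 z95 0.014 col [227. 228. 230.]
[311 274   5   4  10] px [313. 276.] rect [268. 143.] [10. 12.] 0.9 z95 0.016 col [231.5 232.  234.5]
[264 277  22   8  50] px [274. 280.] rect [251. 262.] [65. 21.] 86.5 z95 0.014 col [221.5 222.5 223.5]
[287 277   9   5  19] px [291. 279.] rect [257. 211.] [12. 25.] 1.0 z95 0.01 col [227. 228. 230.]
```

```bash
cat >> h.py <<'E'
def go(x,y,z,yaw,o=None):
    "tool-frame shift [x,y,z,twist] from current pose to world goal (tool pointing down)"
    from scipy.spatial.transform import Rotation as Ro
    o=o or observe(); R=Ro.from_euler("xyz",o["tool_rot"]).as_matrix()
    d=R.T@(np.array([x,y,z])-o["tool_pos"]); a=Ro.from_euler("xyz",o["tool_rot"]).as_euler("xyz")[2]
    t=(a-yaw+np.pi/2)%np.pi-np.pi/2   # half turn is the same grasp
    q6=o["qpos"][5]; q1=np.arctan2(y,x); print("go",np.round(d,4),"twist",round(t,3),"yaw",round(a,3),"q6 end~",round(q1+np.pi/2-(a-t),2),"(mod 2pi)")
E
python3 - <<'E'
from h import *
import cell; print([ (k,getattr(cell,k)) for k in dir(cell) if 'off' in k.lower()])
c=dict(np.load("top0.npz")); P=world(c); H=P[...,2]
def rect(m): 
    r=cv2.minAreaRect((P[m][:,:2]*1000).astype(np.float32)); print(np.round(r[0],1),np.round(r[1],1),round(r[2],2)); return r
B=np.zeros(H.shape,bool);B[140:190,224:312]=1
X,Y=P[...,0],P[...,1]
m=B&(H>.055)&(H<.07)&(Y>0.16)&(Y<0.43)
n,l,s,ce=cv2.connectedComponentsWithStats(m.astype(np.uint8)); i=1+s[1:,4].argmax(); print(s[1:]); rect(l==i)
B=np.zeros(H.shape,bool);B[125:175,320:405]=1
for a,b in((.02,.026),(.026,.036),(.037,.06),(.004,.013)):
    k=B&(H>a)&(H<b); print(a,k.sum()); 
    if k.sum()>4: rect(k)
print(np.round(H[128:172:3,322:404:5]*1000).astype(int))
w=read_camera("wrist"); print(w["T_tool_cam"],w["fx"])
o=observe(); go(.43,.2,.32,np.pi/2+.0,o)
E
```

```text
[('grasp_offset', 0.0188)]
[[224 144  83  44 558]]
[601.9 295. ] [243.3 112.2] 84.84
0.02 1261
[666.6  -0. ] [ 96.9 235. ] 4.57
0.026 472
[666.8  -3.2] [ 96.3 241. ] 4.66
0.037 90
[667.9 -57.1] [ 89.7 119.6] 2.52
0.004 548
[665.2  -5.7] [157.5 265.4] 0.77
[[  12   10    4    4    2    3   -1    3   -1    0    0    0    5    3
     3    5    4]
 [   5   -3   -2   -4   -3   -1   -8    2    2    6    2   -3    5   19
    19   32    4]
 [   0    0    1    4   26   17   18   15   53   12   28   22   25   18
    20   22   -1]
 [   7   29   23   26   18   20   18   23   48   22   19   22   22   19
    28   30    3]
 [   6   35   21   19   19   21   17   15   51   21   20   25   25   21
    19   30    1]
 [   7   33   25   24   18   19   20   24   50   19   27   21   21   22
    23   34    1]
 [  -4   32   18   21   22   24   30   27   49   23   24   27   20   26
    22   29   -4]
 [  -5   33   23   23   24   32   24   18   47   13   17   19   25   20
    22   27    3]
 [   2   29   22   30   23   22   22   20   48   20   20   21   26   24
    25   24    5]
 [   5   24   18   20   21   22   
[... 166 characters left out ...]
1   19   21   23   20   43   27   22   20   28   14
    16   19    3]
 [  -5   24   25   25   21   20   14   11   12   11   10    7   10    4
     9    8    2]
 [   0   15 1523    7    8    7    6    9    9    3   -3   -3    0    0
    -4   -3    3]
 [  -5   -3   -2   -3   -3    6    3    1    1    1   -1    7   -1   -4
     0    1    4]]
[[-2.34976992e-04 -9.60620681e-01 -2.77863008e-01  7.57900528e-02]
 [ 9.99999849e-01 -3.63786646e-04  4.12016052e-04  5.53951711e-05]
 [-4.96873993e-04 -2.77862870e-01  9.60620622e-01 -1.57129030e-01]
 [ 0.00000000e+00  0.00000000e+00  0.00000000e+00  1.00000000e+00]] 300.395981474172
go [-0.3463 -0.2008 -0.0936] twist 1.254 yaw 2.825 q6 end~ 0.44 (mod 2pi)
```

Run:
```python
from h import *
c=dict(np.load("top0.npz")); H=world(c)[...,2]
print("cabinet",np.percentile(H[220:280,130:200],[50,95]), "left stuff",H[100:175,180:225].max())
go(.43,.21,.28,3.1416)
```

```text
cabinet [0.18380907 0.1891725 ] left stuff 1.5232813203447138
go [-0.3432 -0.1913 -0.0536] twist -0.317 yaw 2.825 q6 end~ -1.12 (mod 2pi)
```

Emit:
{"name": "step_arm", "arguments": {
  "plan": [
    [-1,0,0,-0.06,0],
    [-1,0,0,-0.1,0],
    [-1,0,-0.19,-0.1,0],
    [-1,0,-0.19,-0.1,0],
    [-1,0,-0.19,-0.1,0],
    [-1,-0.343,-0.191,-0.054,-0.317],
    [-1,-0.343,-0.191,-0.054,-0.317],
    [-1,-0.343,-0.191,-0.054,-0.317],
    [-1,-0.343,-0.191,-0.054,-0.317],
    [-1,-0.343,-0.191,-0.054,-0.317],
    [-1,-0.343,-0.191,-0.054,-0.317],
    [-1,-0.343,-0.191,-0.054,-0.317],
    [-1,-0.343,-0.191,-0.054,-0.317],
    [-1,-0.343,-0.191,-0.054,-0.317],
    [-1,-0.343,-0.191,-0.054,-0.317]
  ]
}}

```text
time: 2.02
tool_pos: [0.4291, 0.2112, 0.2813]
tool_rot: [3.141, 0.001, -3.14]
contact_force: [-0.2, -0.8, 0.2]
opening: 0.0916
grip_force: 0.0
```

```bash
cat >> h.py <<'E'
def look(n):
    o=observe(); w=read_camera("wrist"); save(n+".png",w["img"]); P=world(w,o); np.savez(n+".npz",P=P,img=w["img"])
    print("t",round(o["time"],2),"tcp",np.round(o["tool_pos"],4)); return o,w,P
def blobs(P,zlo=.006,zhi=.1,amin=60,win=None):
    H=P[...,2]; m=(H>zlo)&(H<zhi)&(P[...,0]<.9)
    if win: m&=(P[...,0]>win[0])&(P[...,0]<win[1])&(P[...,1]>win[2])&(P[...,1]<win[3])
    n,l,s,ce=cv2.connectedComponentsWithStats(m.astype(np.uint8))
    for i in range(1,n):
        if s[i,4]<amin: continue
        q=P[l==i]; zt=np.percentile(q[:,2],90); q=q[q[:,2]>zt-.008]
        r=cv2.minAreaRect((q[:,:2]*1000).astype(np.float32))
        print("px",ce[i].round(0),"n",s[i,4],"top rect",np.round(r[0],1),np.round(r[1],1),round(r[2],1),"z90",zt.round(4))
E
python3 - <<'E'
from h import *
o,w,P=look("w1"); print(o["tool_rot"]); blobs(P)
E
```

```text
t 2.02 tcp [0.4291 0.2112 0.2813]
[ 3.14114990e+00  1.00058356e-03 -3.13981286e+00]
px [451.  33.] n 2971 top rect [264.2 377.3] [38.8 38.1] 42.4 z90 0.0604
px [550.  89.] n 9217 top rect [354.1 484.1] [  8.  215.4] 87.5 z90 0.0939
px [375.  23.] n 320 top rect [250.4 283.9] [28.6 34.5] 35.1 z90 0.0096
px [308.  35.] n 380 top rect [262.1 198.3] [ 11.1 107.6] 8.8 z90 0.0077
px [247.  43.] n 334 top rect [273.  119.4] [33.  34.6] 21.1 z90 0.0084
px [  5. 107.] n 189 top rect [ 352.9 -208.8] [12.2 26.5] 76.4 z90 0.0231
px [168. 124.] n 1446 top rect [375.9   5. ] [63.3 63.8] 4.0 z90 0.0181
px [402. 128.] n 490 top rect [378.5 326.3] [26.3 26.2] 72.5 z90 0.0332
px [295. 130.] n 428 top rect [381.7 180.5] [26.2 26.5] 75.7 z90 0.0331
px [ 83. 152.] n 2062 top rect [408.7 -78. ] [120.9  38.8] 62.8 z90 0.0761
px [250. 151.] n 473 top rect [411.3 117.6] [26.2 26.3] 60.6 z90 0.0329
px [364. 177.] n 396 top rect [449.4 281.5] [18.4 67.4] 14.6 z90 0.0159
px [601. 188.] n 1940 top rect [459.4 556.7] [106.7   0.8] 86.1 z90 0.0868
px [296. 204.] n 1302 top rect [486.3 179. ] [50.5 51.8] 23.8 z90 0.0339
px [244. 199.] n 395 top rect [484.2 105.7] [67.3 19.2] 86.6 z90 0.0159
px [604. 214.] n 169 top rect [481.3 573.7] [85.7  3.9] 86.1 z90 0.0826
px [ 79. 228.] n 320 top rect [487.6 -89.5] [14.2  5.6] 3.8 z90 0.0927
px [622. 240.] n 787 top rect [541.2 668.4] [56.3 29.8] 66.5 z90 0.0379
px [344. 248.] n 2203 top rect [549.8 252.3] [138.4  25.7] 89.4 z90 0.0638
px [456. 252.] n 88 top rect [560. 420.] [8.6 1.7] 71.8 z90 0.049
px [238. 311.] n 1924 top rect [668.7  72.3] [105.7  66.2] 90.0 z90 0.0292
px [355. 308.] n 3337 top rect [636.  279.6] [209.3  38.7] 84.8 z90 0.0628
```

View pics/w1.png

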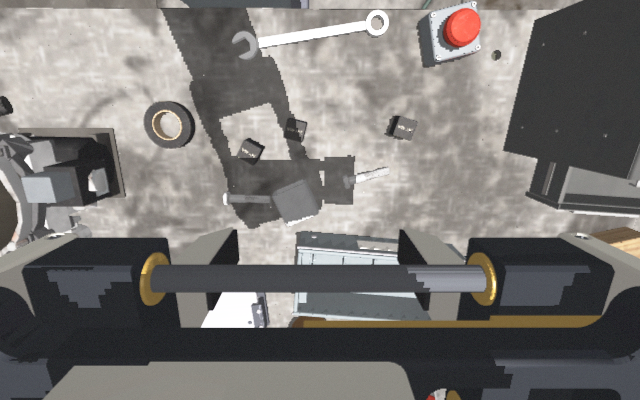

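The wrist view shows the relays at (402,128), (295,130) and (250,151), and their sizes match the spec. Its y values are about 6 mm off the top camera's. I'll check that from close by, turned, above relay 1.

Run:
```python
from h import *
c=dict(np.load("top0.npz")); P=world(c)
for lo in(.07,.09,.11):
    m=(P[...,2]>lo)&(P[...,2]<.6)&(P[...,0]>.5)&(P[...,0]<.85)&(P[...,1]>.1)&(P[...,1]<.46); q=P[m]; print(lo,m.sum(), q.min(0) if len(q) else 0,q.max(0)if len(q) else 0)
go(.378,.324,.13,1.265)
```

```text
0.07 193 [0.54494533 0.17139905 0.07001891] [0.80701833 0.45949012 0.15477485]
0.09 119 [0.60331092 0.35952304 0.09089474] [0.80701833 0.4574177  0.15477485]
0.11 88 [0.77283929 0.35952304 0.11056233] [0.80701833 0.38126593 0.15477485]
go [0.0513 0.1129 0.1513] twist -1.263 yaw -3.14 q6 end~ 4.16 (mod 2pi)
```

```bash
python3 - <<'E'
s=open("h.py").read()
i=s.index("    q6=o["); j=s.index("def look")
s=s[:i]+'''    e=lambda k:o["qpos"][5]+t+k*np.pi+np.arctan2(y,x)-o["qpos"][0]
    k=min((-1,0,1),key=lambda k:abs(e(k))); t+=k*np.pi
    print("go",np.round(d,4),"twist",round(t,3),"yaw",round(a,3),"q6 end",round(e(k)-(k and 0),2))
'''+s[j:]
s=s.replace("e=lambda k:o","t0=t; e=lambda k:o").replace('+t+k*np.pi+np.arctan2','+t0+k*np.pi+np.arctan2')
open("h.py","w").write(s)
E
python3 - <<'E'
from h import *
go(.378,.324,.13,1.265)
E
```

```text
go [0.0513 0.1129 0.1513] twist 1.878 yaw -3.14 q6 end 1.01
```

Emit:
{"name": "step_arm", "arguments": {
  "plan": [
    [-1,0.051,0.113,0.05,1.878],
    [-1,0.051,0.113,0.08,1.878],
    [-1,0.051,0.113,0.11,1.878],
    [-1,0.051,0.113,0.151,1.878],
    [-1,0.051,0.113,0.151,1.878],
    [-1,0.051,0.113,0.151,1.878],
    [-1,0.051,0.113,0.151,1.878],
    [-1,0.051,0.113,0.151,1.878],
    [-1,0.051,0.113,0.151,1.878],
    [-1,0.051,0.113,0.151,1.878],
    [-1,0.051,0.113,0.151,1.878],
    [-1,0.051,0.113,0.151,1.878],
    [-1,0.051,0.113,0.151,1.878],
    [-1,0.051,0.113,0.151,1.878]
  ]
}}

```text
time: 3.82
tool_pos: [0.3789, 0.3236, 0.1297]
tool_rot: [-3.142, -0.0, 1.265]
contact_force: [0.5, 0.2, -0.1]
opening: 0.092
grip_force: 0.0
```

Run:
```python
from h import *
o,w,P=look("w2"); print(o["tool_rot"],o["qpos"]); blobs(P,win=(.3,.75,.05,.45),zhi=.07)
```

```text
t 3.83 tcp [0.3789 0.3236 0.1297]
[-3.14158906e+00 -7.78677480e-05  1.26493663e+00] [5.52799690e-01 3.97669884e-01 1.73564273e+00 6.33652022e-05
 1.00822344e+00 8.58625586e-01]
px [563. 118.] n 23322 top rect [552.7 330.4] [178.4   9.6] 85.0 z90 0.0615
px [317. 190.] n 1016 top rect [378.1 327.3] [26.4 25.7] 72.8 z90 0.0328
px [398. 205.] n 730 top rect [448.3 283. ] [14.3 65.8] 19.2 z90 0.0145
px [361. 310.] n 578 top rect [383.5 190.2] [ 8.7 26.2] 75.6 z90 0.0321
```

Run:
```python
from h import *
go(.3782,.3272,.012,np.radians(72.7))
```

```text
go [ 0.0032 -0.0018  0.1178] twist -0.004 yaw 1.265 q6 end 1.02
```

Emit:
{"name": "step_arm", "arguments": {
  "plan": [
    [-0.3,0.003,-0.002,0.05,0],
    [-0.3,0.003,-0.002,0.09,0],
    [-0.3,0.003,-0.002,0.118,0],
    [-0.3,0.003,-0.002,0.118,0],
    [1,0.003,-0.002,0.118,0],
    [1,0.003,-0.002,0.118,0],
    [1,0.003,-0.002,0.118,0],
    [1,0.003,-0.002,0.118,0],
    [1,0.003,-0.002,0.118,0],
    [1,0.003,-0.002,0.06,0],
    [1,0.003,-0.002,0.0,0],
    [1,0.003,-0.002,0.0,0]
  ],
  "grip_force": 25
}}

```text
time: 5.38
tool_pos: [0.3803, 0.3286, 0.134]
tool_rot: [3.135, -0.007, 1.264]
contact_force: [0.3, 0.1, -0.4]
opening: 0.0257
grip_force: 25.0
```

Run:
```python
from h import *
o=observe(); print(o["opening"],o["grip_force"],o["tool_pos"],o["tool_rot"])
# box cells w/ current estimate; view pose over box near cell1
go(.585,.245,.16,np.radians(84.84))
```

```text
0.025663619233254727 25.00005751848221 [0.38028495 0.32856618 0.13401546] [ 3.13545755 -0.00733902  1.26394757]
go [-0.0176  0.2206 -0.0248] twist -0.217 yaw 1.264 q6 end 0.49
```

Run:
```python
from h import *
go(.60,.27,.27,np.radians(84.84))
```

```text
go [ 0.0115  0.228  -0.1345] twist -0.217 yaw 1.264 q6 end 0.51
```

Emit:
{"name": "step_arm", "arguments": {
  "plan": [
    [1,0,0,-0.06,0],
    [1,0.012,0.06,-0.12,-0.1],
    [1,0.012,0.12,-0.135,-0.217],
    [1,0.012,0.18,-0.135,-0.217],
    [1,0.012,0.228,-0.135,-0.217],
    [1,0.012,0.228,-0.135,-0.217],
    [1,0.012,0.228,-0.135,-0.217],
    [1,0.012,0.228,-0.135,-0.217]
  ]
}}

```text
time: 6.38
tool_pos: [0.5977, 0.2703, 0.2646]
tool_rot: [-3.141, -0.0, 1.482]
contact_force: [-0.3, 0.2, 0.3]
opening: 0.0259
grip_force: 25.0
```

Run:
```python
from h import *
o,w,P=look("w3"); print(o["opening"],o["tool_rot"])
H=P[...,2];X,Y=P[...,0],P[...,1]
u=np.array([np.cos(np.radians(84.84)),np.sin(np.radians(84.84))]); v=np.array([u[1],-u[0]])
c0=np.array([.602,.298]); d=P[...,:2]-c0; a=d@v; b=d@u
m=(H>.056)&(H<.072)&(abs(a)<.075)&(abs(b)<.15)
r=cv2.minAreaRect((P[m][:,:2]*1000).astype(np.float32)); print(m.sum(),r)
for lo,hi,nm in((-.07,-.03,"-x"),(.03,.07,"+x")):
    k=m&(a>lo)&(a<hi)&(abs(b)<.1); f=np.polyfit(b[k],a[k],1); print(nm,k.sum(),np.percentile(a[k],[3,50,97]),"slope",f)
for lo,hi,nm in((-.14,-.1,"-y"),(.1,.14,"+y")):
    k=m&(b>lo)&(b<hi)&(abs(a)<.04); print(nm,k.sum(),np.percentile(b[k],[3,50,97]) if k.sum() else 0)
```

```text
t 6.38 tcp [0.5977 0.2703 0.2646]
0.02593863533817865 [-3.14083123e+00 -1.17075928e-06  1.48205755e+00]
3410 ((603.1815185546875, 307.20574951171875), (231.759765625, 112.13481140136719), 84.7556381225586)
-x 1194 [-0.05528675 -0.05081825 -0.04761743] slope [ 0.00184487 -0.05104486]
+x 1208 [0.04819511 0.05137411 0.05595986] slope [0.00144335 0.05157992]
-y 0 0
+y 516 [0.11699019 0.11908766 0.12221791]
```

View pics/w3.png

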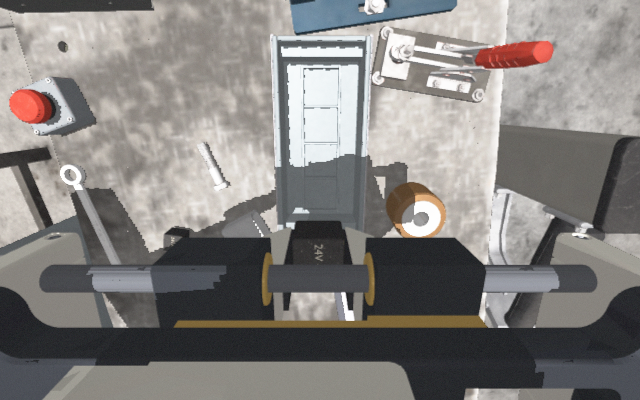

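The wrist view shows the box opening at columns 275–368 with cells at columns 303–340, and the relay held. The box centre comes out at about (0.6023, 0.2993) with its y axis at 84.75°. I'll place this relay in cell 1.

Run:
```python
from h import *
print(observe()["tool_pos"]); go(.5957,.2276,.019,np.radians(84.75));
```

```text
[0.5977883  0.27036457 0.26504047]
go [-0.0428  0.0017  0.246 ] twist 0.003 yaw 1.482 q6 end 0.46
```

Emit:
{"name": "step_arm", "arguments": {
  "plan": [
    [1,-0.043,0.002,0.06,0],
    [1,-0.043,0.002,0.12,0],
    [1,-0.043,0.002,0.17,0],
    [1,-0.043,0.002,0.21,0],
    [1,-0.043,0.002,0.23,0],
    [1,-0.043,0.002,0.24,0],
    [1,-0.043,0.002,0.247,0],
    [1,-0.043,0.002,0.247,0],
    [1,-0.043,0.002,0.247,0]
  ]
}}

```text
time: 7.55
tool_pos: [0.5976, 0.2268, 0.0187]
tool_rot: [3.14, -0.001, 1.481]
contact_force: [-0.3, 1.0, -0.8]
opening: 0.0258
grip_force: 25.0
```

Run:
```python
from h import *
o=observe(); print(o["tool_pos"],o["contact_force"],o["opening"])
```

```text
[0.59759012 0.22677614 0.01874744] [-0.28267845  0.97099733 -0.79663878] 0.02581157445334334
```

Emit:
{"name": "step_arm", "arguments": {
  "plan": [
    [1,0,0,0.002,0],
    [1,0,0,0.002,0],
    [0.05,0,0,0.002,0],
    [0.05,0,0,0.002,0],
    [0.05,0,0,0.002,0],
    [0.05,0,0,-0.03,0],
    [0.05,0,0,-0.08,0],
    [0.05,0,0,-0.111,0],
    [-0.3,-0.02,-0.06,-0.111,0.16],
    [-0.3,-0.04,-0.12,-0.111,0.16],
    [-0.3,-0.065,-0.18,-0.111,0.16],
    [-0.3,-0.065,-0.211,-0.111,0.16],
    [-0.3,-0.065,-0.211,-0.111,0.16],
    [-0.3,-0.065,-0.211,-0.111,0.16],
    [-0.3,-0.065,-0.211,-0.111,0.16]
  ]
}}

```text
time: 9.43
tool_pos: [0.3823, 0.1809, 0.1287]
tool_rot: [3.141, -0.0, 1.32]
contact_force: [1.2, -0.4, -0.5]
opening: 0.0597
grip_force: 0.0
```

Run:
```python
from h import *
o,w,P=look("w4"); blobs(P,win=(.33,.75,.05,.45),zhi=.07); go(.3817,.1807,.012,np.radians(75.7))
```

```text
t 9.43 tcp [0.3823 0.1809 0.1287]
px [556.  80.] n 18580 top rect [585.8 232.4] [105.4  93.9] 85.7 z90 0.063
px [365.  62.] n 1295 top rect [448.  281.6] [18.6 67.6] 17.0 z90 0.0159
px [433. 171.] n 4272 top rect [485.7 179.4] [50.4 52.2] 23.8 z90 0.0338
px [603. 211.] n 4928 top rect [639.5  88. ] [74.1 61.4] 87.6 z90 0.0228
px [318. 194.] n 1034 top rect [381.2 181. ] [26.4 26. ] 75.9 z90 0.0328
px [359. 247.] n 748 top rect [408.  119.7] [27.  21.2] 63.9 z90 0.0326
go [-0.0002 -0.0003  0.1166] twist -0.001 yaw 1.32 q6 end 0.69
```

Emit:
{"name": "step_arm", "arguments": {
  "plan": [
    [-0.3,0,-0.001,0.05,0],
    [-0.3,0,-0.001,0.09,0],
    [-0.3,0,-0.001,0.117,0],
    [-0.3,0,-0.001,0.117,0],
    [1,0,-0.001,0.117,0],
    [1,0,-0.001,0.117,0],
    [1,0,-0.001,0.117,0],
    [1,0,-0.001,0.117,0],
    [1,0,0,0.06,0],
    [1,0,0,0,0],
    [1,0.036,0.05,0,-0.05],
    [1,0.073,0.1,0,-0.1],
    [1,0.11,0.14,0,-0.159],
    [1,0.146,0.188,0,-0.159],
    [1,0.146,0.188,0,-0.159],
    [1,0.146,0.188,0,-0.159],
    [1,0.146,0.188,0,-0.159]
  ]
}}

```text
time: 11.6
tool_pos: [0.5982, 0.2753, 0.1292]
tool_rot: [-3.141, 0.0, 1.48]
contact_force: [0.0, 0.2, -0.1]
opening: 0.0261
grip_force: 25.0
```

Run:
```python
from h import *
o,w,P=look("w5"); print(o["opening"],o["grip_force"]); go(.6001,.2754,.0175,np.radians(84.75))
H=P[...,2]; t=np.radians(84.75);u=np.array([np.cos(t),np.sin(t)]); v=np.array([u[1],-u[0]])
d=P[...,:2]-[.6023,.2993]; a=d@v; b=d@u; m=(H>.058)&(H<.07)
for s in(-1,1):
    k=m&(abs(a-s*.051)<.012)&(abs(b)<.1); print(s,k.sum(),np.percentile(a[k],[5,50,95]),np.polyfit(b[k],a[k],1))
k=m&(abs(a)<.04)&(b>.1)&(b<.14); print(k.sum(),np.percentile(b[k],[5,50,95]))
```

```text
t 11.6 tcp [0.5982 0.2753 0.1292]
0.02605427037915205 25.00008076429367
go [1.00e-04 1.60e-03 1.12e-01] twist 0.001 yaw 1.48 q6 end 0.52
-1 2307 [-0.05494672 -0.0505145  -0.04760133] [ 0.00044465 -0.05078297]
1 2313 [0.04827712 0.05111574 0.05560749] [-0.00050571  0.05139328]
1013 [0.11560422 0.11661539 0.11857851]
```

Emit:
{"name": "step_arm", "arguments": {
  "plan": [
    [1,0,0.002,0.05,0],
    [1,0,0.002,0.085,0],
    [1,0,0.002,0.105,0],
    [1,0,0.002,0.113,0],
    [1,0,0.002,0.113,0],
    [0.05,0,0.002,0.113,0],
    [0.05,0,0.002,0.113,0],
    [0.05,0,0.002,0.113,0],
    [0.05,0,0.002,0.08,0],
    [0.05,0,0.002,0.03,0],
    [0.05,0,0,0,0],
    [-0.3,-0.045,-0.043,0,0.1],
    [-0.3,-0.09,-0.086,0,0.2],
    [-0.3,-0.13,-0.13,0,0.3],
    [-0.3,-0.174,-0.172,0,0.422],
    [-0.3,-0.174,-0.172,0,0.422],
    [-0.3,-0.174,-0.172,0,0.422],
    [-0.3,-0.174,-0.172,0,0.422]
  ]
}}

```text
time: 13.9
tool_pos: [0.4136, 0.1186, 0.129]
tool_rot: [3.14, -0.001, 1.059]
contact_force: [0.1, 1.2, -0.5]
opening: 0.0596
grip_force: 0.0
```

Run:
```python
from h import *
o,w,P=look("w6"); blobs(P,win=(.33,.55,.05,.45),zhi=.07); go(.411,.118,.012,np.radians(60.6))
```

```text
t 13.9 tcp [0.4136 0.1186 0.129 ]
px [274.  18.] n 791 top rect [452.7 267.3] [18.4 37.8] 16.0 z90 0.0172
px [416.  24.] n 1965 top rect [543.7 197.7] [30.8 14. ] 85.7 z90 0.0639
px [360.  90.] n 4209 top rect [485.8 178.9] [50.1 52.1] 23.6 z90 0.034
px [391. 169.] n 1006 top rect [483.8 105.8] [67.5 18.6] 86.9 z90 0.0158
px [317. 196.] n 1015 top rect [411.  117.6] [26.8 26.1] 60.3 z90 0.0328
go [-0.0018 -0.0018  0.1168] twist 0.001 yaw 1.059 q6 end 0.79
```

Emit:
{"name": "step_arm", "arguments": {
  "plan": [
    [-0.3,-0.002,-0.002,0.05,0],
    [-0.3,-0.002,-0.002,0.09,0],
    [-0.3,-0.002,-0.002,0.117,0],
    [-0.3,-0.002,-0.002,0.117,0],
    [1,-0.002,-0.002,0.117,0],
    [1,-0.002,-0.002,0.117,0],
    [1,-0.002,-0.002,0.117,0],
    [1,-0.002,-0.002,0.117,0],
    [1,-0.002,-0.002,0.06,0],
    [1,0,0,0,0],
    [1,0.054,0.013,0,-0.1],
    [1,0.108,0.026,0,-0.2],
    [1,0.162,0.04,0,-0.3],
    [1,0.216,0.053,0,-0.42],
    [1,0.271,0.067,0,-0.42],
    [1,0.271,0.067,0,-0.42],
    [1,0.271,0.067,0,-0.42],
    [1,0.271,0.067,0,-0.42]
  ]
}}

```text
time: 16.2
tool_pos: [0.6029, 0.3203, 0.1292]
tool_rot: [-3.141, 0.0, 1.477]
contact_force: [-0.5, -0.2, 0.1]
opening: 0.026
grip_force: 25.0
```

Run:
```python
from h import *
o=observe(); print(o["opening"],o["grip_force"],o["tool_pos"]); go(.6047,.3226,.017,np.radians(84.75))
```

```text
0.02604726092928146 24.99999850988388 [0.60289969 0.32028722 0.12919953]
go [0.0025 0.0016 0.1122] twist -0.002 yaw 1.477 q6 end 0.58
```

Emit:
{"name": "step_arm", "arguments": {
  "plan": [
    [1,0.002,0.002,0.05,0],
    [1,0.002,0.002,0.085,0],
    [1,0.002,0.002,0.105,0],
    [1,0.002,0.002,0.113,0],
    [1,0.002,0.002,0.113,0],
    [0.05,0.002,0.002,0.113,0],
    [0.05,0.002,0.002,0.113,0],
    [0.05,0.002,0.002,0.113,0],
    [0.05,0.002,0.002,0.08,0],
    [0.05,0.002,0.002,0.03,0],
    [0.05,0,0,-0.03,0],
    [0.05,0,0,-0.08,0],
    [0.05,0,0,-0.13,0]
  ]
}}

```text
time: 17.82
tool_pos: [0.6034, 0.3212, 0.2608]
tool_rot: [3.141, -0.0, 1.478]
contact_force: [1.1, 0.0, -0.3]
opening: 0.0436
grip_force: 0.0
```

Emit:
{"name": "step_arm", "arguments": {
  "plan": [
    [-0.2,-0.06,-0.007,-0.04,-1.74],
    [-0.2,-0.12,-0.007,-0.04,-1.74],
    [-0.2,-0.171,-0.007,-0.04,-1.74],
    [-0.2,-0.171,-0.007,-0.04,-1.74],
    [-0.2,-0.171,-0.007,-0.04,-1.74],
    [-0.2,-0.171,-0.007,-0.04,-1.74],
    [-0.2,-0.171,-0.007,-0.04,-1.74],
    [-0.2,-0.171,-0.007,-0.04,-1.74],
    [-0.2,-0.171,-0.007,-0.04,-1.74],
    [-0.2,-0.171,-0.007,-0.04,-1.74],
    [-0.2,-0.171,-0.007,-0.04,-1.74],
    [-0.2,-0.171,-0.007,-0.04,-1.74]
  ]
}}

```text
time: 19.32
tool_pos: [0.5807, 0.1517, 0.2988]
tool_rot: [3.142, 0.0, -3.067]
contact_force: [0.7, -0.4, -0.1]
opening: 0.0549
grip_force: 0.0
```

Run:
```python
from h import *
o,w,P=look("w7"); print(o["tool_rot"],o["qpos"])
H=P[...,2]
# relays in box: tops at ~.037
t=np.radians(84.75);u=np.array([np.cos(t),np.sin(t)]); v=np.array([u[1],-u[0]])
d=P[...,:2]-[.6025,.2987]; a=d@v; b=d@u
m=(H>.028)&(H<.041)&(abs(a)<.04)&(abs(b)<.1)
n,l,s,ce=cv2.connectedComponentsWithStats(m.astype(np.uint8))
for i in range(1,n):
    if s[i,4]>100: k=l==i; print("relay ab",np.round(np.median(a[k]),4),np.round((b[k].min()+b[k].max())/2,4),"cells at b -.072 -.024 .024; z",np.percentile(H[k],[50,90]).round(4))
# divider wall
m=(H>.042)&(H<.062)&(abs(P[...,1])<.04)&(abs(P[...,0]-.665)<.07)
r=cv2.minAreaRect((P[m][:,:2]*1000).astype(np.float32)); print("wall",m.sum(),r,np.percentile(H[m],[50,90]))
```

```text
t 19.32 tcp [0.5807 0.1517 0.2988]
[ 3.14150434e+00  7.57247755e-05 -3.06659061e+00] [ 1.27830101e-01  4.45355556e-01  1.16871273e+00  8.42706041e-05
  1.52744409e+00 -1.51797192e+00]
relay ab 0.0004 -0.0726 cells at b -.072 -.024 .024; z [0.036  0.0371]
relay ab -0.0002 -0.024 cells at b -.072 -.024 .024; z [0.036  0.0371]
relay ab 0.0005 0.0251 cells at b -.072 -.024 .024; z [0.036  0.0371]
wall 392 ((661.2144165039062, 2.1328272819519043), (79.73941040039062, 8.528955459594727), 4.163663387298584) [0.05120401 0.05264447]
```

View pics/w7.png

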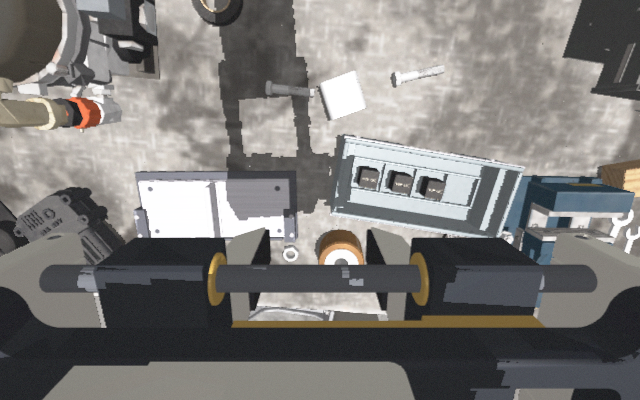

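All three relays are centred in cells 1–3, with tops at z≈0.037. The divider wall is at about column 218, rows 178–235, in the rack. I'll look closer at the rack.

Run:
```python
from h import *
go(.605,.003,.22,np.radians(184.4))
```

```text
go [-0.013  -0.1501  0.0788] twist 3.14 yaw -3.066 q6 end 1.5
```

Emit:
{"name": "step_arm", "arguments": {
  "plan": [
    [-0.2,-0.004,-0.05,0.02,0],
    [-0.2,-0.008,-0.1,0.05,0],
    [-0.2,-0.013,-0.15,0.079,0],
    [-0.2,-0.013,-0.15,0.079,0],
    [-0.2,-0.013,-0.15,0.079,0],
    [-0.2,-0.013,-0.15,0.079,0]
  ]
}}

```text
time: 20.12
tool_pos: [0.6055, 0.0043, 0.2208]
tool_rot: [-3.142, 0.002, -3.064]
contact_force: [0.5, 0.2, -0.6]
opening: 0.0551
grip_force: 0.0
```

Run:
```python
from h import *
o,w,P=look("w8"); print(o["tool_rot"])
H=P[...,2];X,Y=P[...,0],P[...,1]; N=(abs(Y)<.14)&(abs(X-.665)<.08)
m=N&(H>.042)&(H<.062)&(abs(Y)<.04)
r=cv2.minAreaRect((P[m][:,:2]*1000).astype(np.float32)); print("wall",m.sum(),r,np.percentile(H[m],[50,90]))
q=P[m]; 
vx,vy,x0,y0=cv2.fitLine((q[:,:2]*1000).astype(np.float32),cv2.DIST_HUBER,0,.01,.01).ravel(); print("line",np.degrees(np.arctan2(vy,vx)),x0,y0)
m=N&(H>.019)&(H<.0265); n,l,s,ce=cv2.connectedComponentsWithStats(m.astype(np.uint8))
for i in range(1,n):
    if s[i,4]>300:
        q=P[l==i]; r=cv2.minAreaRect((q[:,:2]*1000).astype(np.float32)); print("plate",s[i],r,np.median(q[:,2]))
m=N&(H>.028)&(H<.036)&(abs(Y)>.09)
for sg in(-1,1):
    q=P[m&(Y*sg>0)]; print("lip",len(q), np.percentile(q,[3,50,97],axis=0).round(4) if len(q)>5 else 0)
```

```text
t 20.12 tcp [0.6055 0.0043 0.2208]
[-3.14157068e+00  1.91017360e-03 -3.06407790e+00]
wall 483 ((665.169189453125, 1.9727239608764648), (87.70455169677734, 7.7648396492004395), 5.379936218261719) [0.05179287 0.05298355]
line 5.096058 662.5861 1.8618062
plate [ 221  184  182   72 9796] ((668.312744140625, 2.047821044921875), (96.69671630859375, 224.16282653808594), 4.46730899810791) 0.022106769368174656
lip 287 [[ 0.6714 -0.1177  0.0285]
 [ 0.6838 -0.1087  0.03  ]
 [ 0.7021 -0.1014  0.0321]]
lip 254 [[0.6534 0.1055 0.0287]
 [0.664  0.1146 0.0301]
 [0.6785 0.1222 0.0325]]
```

View pics/w8.png

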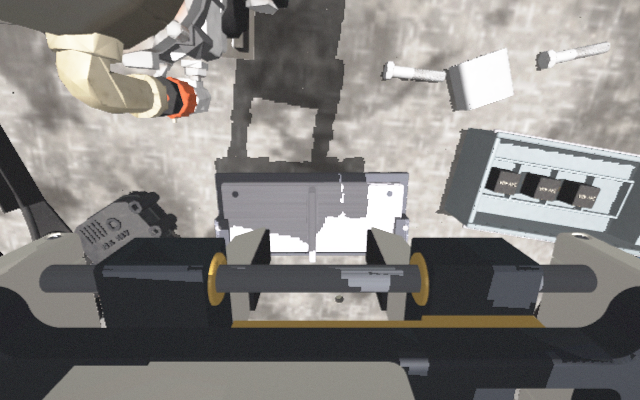

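Run:
```python
from h import *
o=observe(); print(o["tool_pos"]); go(.6652,.002,.027,np.radians(185)); go(.6652,.002,.08,np.radians(185))
```

```text
[0.60543331 0.00439275 0.22076372]
go [-0.059  -0.007   0.1939] twist 3.132 yaw -3.064 q6 end 1.49
go [-0.0591 -0.007   0.1409] twist 3.132 yaw -3.064 q6 end 1.49
```

Emit:
{"name": "step_arm", "arguments": {
  "plan": [
    [0.1,-0.02,-0.002,0.03,-0.01],
    [0.1,-0.04,-0.004,0.06,-0.01],
    [0.1,-0.059,-0.007,0.1,-0.01],
    [0.1,-0.059,-0.007,0.14,-0.01],
    [0.1,-0.059,-0.007,0.15,-0.01],
    [0.1,-0.059,-0.007,0.15,-0.01],
    [0.1,-0.059,-0.007,0.15,-0.01]
  ],
  "grip_force": 45
}}

```text
time: 21.05
tool_pos: [0.6657, 0.0008, 0.0721]
tool_rot: [-3.141, 0.004, -3.055]
contact_force: [-0.5, -0.3, -0.1]
opening: 0.0413
grip_force: 0.0
```

Run:
```python
from h import *
o=observe(); print(o["tool_pos"],o["tool_rot"],o["opening"]); go(.6652,.002,.0265,np.radians(185))
```

```text
[0.66572378 0.00080904 0.07213325] [-3.14091799  0.00380955 -3.05499203] 0.041311118484614405
go [0.0006 0.0013 0.0456] twist 3.141 yaw -3.055 q6 end 1.49
```

Emit:
{"name": "step_arm", "arguments": {
  "plan": [
    [0.1,0.001,0.001,0.025,0],
    [0.1,0.001,0.001,0.04,0],
    [0.1,0.001,0.001,0.045,0],
    [0.1,0.001,0.001,0.045,0],
    [1,0.001,0.001,0.045,0],
    [1,0.001,0.001,0.045,0],
    [1,0.001,0.001,0.045,0],
    [1,0.001,0.001,0.045,0],
    [1,0.001,0.001,0.045,0]
  ]
}}

```text
time: 22.18
tool_pos: [0.6635, 0.0016, 0.0249]
tool_rot: [3.141, 0.0, -3.056]
contact_force: [-0.4, -0.3, 1.6]
opening: 0.0077
grip_force: 45.0
```

Run:
```python
from h import *
o=observe(); print(o["tool_pos"],o["tool_rot"],o["opening"],o["contact_force"],o["torque"],o["grip_force"])
```

```text
[0.66353299 0.00159391 0.02491795] [ 3.14147914e+00  3.39286743e-04 -3.05550606e+00] 0.007723939156606847 [-0.40907309 -0.29434649  1.57361086] [ 0.04339938  0.08865679 -0.12098245] 44.9961519241333
```

Emit:
{"name": "step_arm", "arguments": {
  "plan": [
    [1,0,0,-0.001,0],
    [1,0,0,-0.002,0],
    [1,0,0,-0.002,0],
    [1,0.005,0,-0.002,0],
    [1,0.012,0,-0.002,0],
    [1,0.02,0,-0.002,0],
    [1,0.028,0,-0.002,0],
    [1,0.036,0,-0.002,0],
    [1,0.044,0,-0.002,0],
    [1,0.052,0,-0.002,0],
    [1,0.06,0,-0.002,0],
    [1,0.068,0,-0.002,0],
    [1,0.075,0,-0.002,0],
    [1,0.075,0,-0.002,0]
  ]
}}

```text
time: 23.92
tool_pos: [0.5882, -0.0049, 0.0268]
tool_rot: [3.141, -0.0, -3.055]
contact_force: [0.2, -0.3, -2.9]
opening: 0.0076
grip_force: 45.0
```

Run:
```python
from h import *
o,w,P=look("w9"); print(o["tool_rot"],o["opening"],o["contact_force"],o["grip_force"])
```

```text
t 23.93 tcp [ 0.5882 -0.0049  0.0268]
[ 3.14143384e+00 -3.22416350e-04 -3.05546455e+00] 0.007642553023721579 [ 0.17254992 -0.29056529 -2.94000048] 44.99749302864075
```

View pics/w9.png

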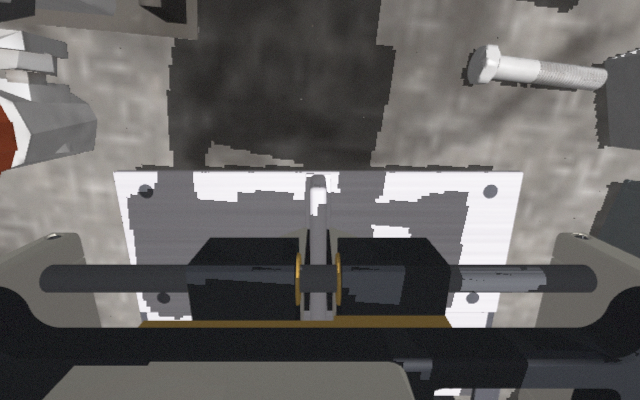

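Run:
```python
from h import *
P=np.load("w9.npz")["P"]; tcp=np.array([.5882,-.0049]); y=-3.0555
ex=np.array([np.cos(y),np.sin(y)]); ey=np.array([np.sin(y),-np.cos(y)])
d=P[...,:2]-tcp; a=d@ex; b=d@ey; H=P[...,2]
m=(H>.018)&(H<.029)&(abs(a)<.07)&(abs(b)<.13)
n,l,s,ce=cv2.connectedComponentsWithStats(m.astype(np.uint8)); i=1+s[1:,4].argmax(); m=l==i
r0=[];pts=[]
for row in range(185,235,4):  # ends per row
    bb=b[row][m[row]]; print(row,bb.min().round(4),bb.max().round(4),((bb.min()+bb.max())/2).round(4), np.median(a[row][m[row]]).round(4))
e=[]
for col in list(range(125,300,8))+list(range(340,510,8)):
    k=m[:,col]; 
    if k.any(): e.append((b[:,col][k][0],a[:,col][k][0]))
e=np.array(e); f=np.polyfit(e[:,0],e[:,1],1); print("front edge a=",f, "med",np.median(e[:,1]))
k=(H>.05)&(H<.06)&(abs(a-.02)<.06)&(abs(b)<.02); print("wall b",np.percentile(b[k&(a>.025)],[5,50,95]),"a max",np.percentile(a[k],99),H[k&(a>.025)].mean())
print("plate H",np.median(H[m]), "slope", np.polyfit(b[m],H[m],1))
```

```text
185 -0.1114 0.1109 -0.0002 0.0353
189 -0.1105 0.1114 0.0005 0.033
193 -0.1112 0.1116 0.0002 0.0307
197 -0.1112 0.1118 0.0003 0.0284
201 -0.111 0.1128 0.0009 0.0261
205 -0.111 0.1107 -0.0001 0.0238
209 -0.1105 0.1116 0.0005 0.0214
213 -0.1111 0.1108 -0.0002 0.019
217 -0.1115 0.1111 -0.0002 0.0166
221 -0.1108 0.1117 0.0005 0.0142
225 -0.1107 0.1119 0.0006 0.0117
229 -0.1106 0.111 0.0002 0.0093
233 -0.1111 0.112 0.0005 0.0068
front edge a= [-0.000806    0.04281233] med 0.04283341070202967
wall b [-3.44434877e-03 -1.79379956e-05  3.70324682e-03] a max 0.04157950425608333 0.05354960677502566
plate H 0.024019734752545086 slope [0.00077453 0.0240236 ]
```

Run:
```python
from h import *
t=np.radians(84.75);u=np.array([np.cos(t),np.sin(t)]); v=np.array([u[1],-u[0]])
for n in("w7","w5","w6","w8"):
    P=np.load(n+".npz")["P"]; H=P[...,2]; d=P[...,:2]-[.6025,.2987]; a=d@v; b=d@u; m=(H>.057)&(H<.073)
    for s in(-1,1):
        k=m&(abs(a)<.04)&(abs(b-s*.118)<.015); p=m&(abs(b)<.09)&(abs(a-s*.051)<.015)
        print(n,s,"y-end",k.sum(),np.percentile(b[k],[5,50,95]).round(4) if k.sum()>20 else "", "x-side",p.sum(),np.percentile(a[p],[5,50,95]).round(4) if p.sum()>20 else "")
o=observe(); print(o["tool_pos"]); go(.6004,.2989,.17,np.radians(174.75)); go(.5882,-.0049,.17,np.radians(174.75))
```

```text
w7 -1 y-end 284 [-0.1197 -0.1171 -0.1142] x-side 857 [-0.0551 -0.0517 -0.048 ]
w7 1 y-end 401 [0.1156 0.1171 0.121 ] x-side 744 [0.0484 0.0506 0.0557]
w5 -1 y-end 594 [-0.1182 -0.1144 -0.1131] x-side 2133 [-0.0552 -0.0507 -0.0478]
w5 1 y-end 1078 [0.1162 0.1171 0.1191] x-side 2160 [0.048  0.0507 0.0553]
w6 -1 y-end 641 [-0.1195 -0.117  -0.114 ] x-side 0 
w6 1 y-end 0  x-side 0 
w8 -1 y-end 619 [-0.1202 -0.1188 -0.1148] x-side 931 [-0.055  -0.0513 -0.0477]
w8 1 y-end 0  x-side 605 [0.0485 0.0506 0.0557]
[ 0.58870988 -0.00493476  0.02684019]
go [-0.0378  0.3017 -0.1431] twist 0.178 yaw -3.055 q6 end -1.02
go [ 5.000e-04  1.000e-04 -1.432e-01] twist 0.178 yaw -3.055 q6 end -1.49
```

Emit:
{"name": "step_arm", "arguments": {
  "plan": [
    [1,0,0,-0.02,0],
    [1,0,0,-0.05,0],
    [1,0,0,-0.08,0],
    [1,0,0,-0.11,0],
    [1,0,0,-0.143,0],
    [1,-0.004,0.03,-0.143,0.02],
    [1,-0.009,0.07,-0.143,0.04],
    [1,-0.014,0.11,-0.143,0.06],
    [1,-0.019,0.15,-0.143,0.09],
    [1,-0.024,0.19,-0.143,0.11],
    [1,-0.029,0.23,-0.143,0.14],
    [1,-0.034,0.27,-0.143,0.16],
    [1,-0.038,0.302,-0.143,0.178],
    [1,-0.038,0.302,-0.143,0.178],
    [1,-0.038,0.302,-0.143,0.178],
    [1,-0.038,0.302,-0.143,0.178]
  ],
  "grip_force": 55
}}

```text
time: 25.98
tool_pos: [0.6008, 0.2982, 0.1698]
tool_rot: [-3.141, 0.0, 3.049]
contact_force: [0.2, 0.1, -2.7]
opening: 0.0078
grip_force: 55.0
```

```bash
cat > div.py <<'E'
from h import *
import sys
o,w,P=look(sys.argv[1]); y=o["tool_rot"][2]; print(o["opening"],o["contact_force"],o["tool_rot"])
ex=np.array([np.cos(y),np.sin(y)]); ey=np.array([np.sin(y),-np.cos(y)])
d=P[...,:2]-o["tool_pos"][:2]; a=d@ex; b=d@ey; H=P[...,2]-o["tool_pos"][2]
m=(H>-.012)&(H<.003)&(abs(a)<.07)&(abs(b)<.13); n,l,s,ce=cv2.connectedComponentsWithStats(m.astype(np.uint8)); i=1+s[1:,4].argmax(); m=l==i
c=[(b[r][m[r]].min()+b[r][m[r]].max())/2 for r in range(190,230,3)]
e=np.array([(b[:,q][m[:,q]][0],a[:,q][m[:,q]][0]) for q in list(range(130,300,8))+list(range(340,500,8)) if m[:,q].any()])
f=np.polyfit(e[:,0],e[:,1],1); print("ctr a",np.median(e[:,1])-.045,"b",np.median(c),"rel yaw slope",f[0],"H",np.median(H[m]),"tilt b",np.polyfit(b[m],H[m],1)[0],"tilt a",np.polyfit(a[m],H[m],1)[0])
k=(H>.022)&(H<.034)&(a>.03)&(abs(b)<.02); print("wall a end",np.percentile(a[k],98)-.044 if k.any() else 0,np.median(b[k]))
E
python3 div.py w10; python3 -c "
from h import *
go(.6002,.2989,.05,np.radians(174.75))"
```

```text
t 25.98 tcp [0.6008 0.2982 0.1698]
0.007828062978906428 [ 0.23346012  0.11220061 -2.72509985] [-3.14136481e+00  9.27847765e-06  3.04874018e+00]
ctr a -0.0021555798867369524 b 7.911709544528023e-05 rel yaw slope -0.0006572371319837621 H -0.0027727000557883075 tilt b 0.0002623415782207451 tilt a -0.0005419343821546122
wall a end -0.0021291243311530733 -9.525139251940676e-05
go [0.0007 0.0007 0.1198] twist -0.001 yaw 3.048 q6 end -1.02
```

Emit:
{"name": "step_arm", "arguments": {
  "plan": [
    [1,0.001,0.001,0.03,0],
    [1,0.001,0.001,0.06,0],
    [1,0.001,0.001,0.08,0],
    [1,0.001,0.001,0.092,0],
    [1,0.001,0.001,0.1,0],
    [1,0.001,0.001,0.106,0],
    [1,0.001,0.001,0.111,0],
    [1,0.001,0.001,0.115,0],
    [1,0.001,0.001,0.118,0],
    [1,0.001,0.001,0.118,0]
  ]
}}

```text
time: 27.28
tool_pos: [0.5996, 0.3003, 0.0516]
tool_rot: [-3.142, -0.0, 3.05]
contact_force: [1.7, -0.2, -3.6]
opening: 0.0076
grip_force: 55.0
```

```bash
python3 div.py w11
python3 - <<'E'
from h import *
t=np.radians(84.75);u=np.array([np.cos(t),np.sin(t)]); v=np.array([u[1],-u[0]])
P=np.load("w11.npz")["P"]; H=P[...,2]; d=P[...,:2]-[.6023,.2987]; a=d@v; b=d@u
k=(H>.04)&(H<.053)&(abs(a)<.06)&(abs(b)<.118); print(np.median(H[k]),b[k].min(),b[k].max())
E
```

```text
t 27.27 tcp [0.5996 0.3003 0.0516]
0.007554056139158961 [ 1.72116608 -0.20920684 -3.61896841] [-3.14156607e+00 -2.46850119e-04  3.04984543e+00]
ctr a -0.003546392058693254 b -7.479536019535174e-05 rel yaw slope 0.003075312897642935 H -0.002749281015778992 tilt b 0.0004613569290296737 tilt a 0.004042889030687294
wall a end -0.00210422779769031 0.00034599950695205227
0.048757203942958974 -0.1170056504730261 0.11784113410237948
```

Emit:
{"name": "step_arm", "arguments": {
  "plan": [
    [1,0,-0.001,0,0],
    [1,0,-0.001,0.001,0],
    [1,0,-0.001,0.002,0],
    [1,0,-0.001,0.003,0],
    [1,0,-0.001,0.003,0]
  ]
}}

```text
time: 27.95
tool_pos: [0.5996, 0.2993, 0.0489]
tool_rot: [3.141, 0.0, 3.05]
contact_force: [-0.0, -0.1, -0.9]
opening: 0.0077
grip_force: 55.0
```

```bash
python3 div.py w12; python3 -c "
from h import *
print(observe()['torque'])"
```

```text
t 27.95 tcp [0.5996 0.2993 0.0489]
0.007736298919290916 [-0.01526798 -0.13087355 -0.88143083] [3.14148873e+00 1.97271521e-04 3.04981207e+00]
ctr a -0.0040285456019881205 b 0.0009634931544752444 rel yaw slope 0.00042890160314884487 H -0.002744968204158319 tilt b -0.00031715503536245885 tilt a 0.003322471318901287
wall a end -0.0020530284778257288 -0.00010386541603679617
[-0.04374037  0.10181382  0.00159135]
```

Emit:
{"name": "step_arm", "arguments": {
  "plan": [
    [0.3,0,-0.001,0.003,0],
    [0.3,0,-0.001,0.003,0],
    [0.3,0,-0.001,0.003,0],
    [0.3,0,-0.001,0.003,0],
    [0.3,0,-0.001,-0.03,0],
    [0.3,0,-0.001,-0.09,0],
    [0.3,0,0,-0.15,0],
    [0.3,0.036,-0.05,-0.2,0],
    [0.3,0.071,-0.097,-0.25,0],
    [0.3,0.071,-0.097,-0.25,0],
    [0.3,0.071,-0.097,-0.25,0],
    [0.3,0.071,-0.097,-0.25,0]
  ]
}}

```text
time: 29.5
tool_pos: [0.5201, 0.2095, 0.2978]
tool_rot: [-3.142, -0.001, 3.05]
contact_force: [0.2, -0.0, -0.2]
opening: 0.0319
grip_force: 0.0
```

Run:
```python
from h import *
o,w,P=look("w13"); print(o["tool_rot"]); blobs(P,win=(.33,.58,.05,.4),zhi=.045)
t=np.radians(84.75);u=np.array([np.cos(t),np.sin(t)]); v=np.array([u[1],-u[0]])
H=P[...,2]; d=P[...,:2]-[.6023,.2987]; a=d@v; b=d@u
k=(H>.038)&(H<.055)&(abs(a)<.045)&(abs(b)<.115)
A=np.c_[a[k],b[k],np.ones(k.sum())]; print("plate z fit",np.linalg.lstsq(A,H[k],rcond=None)[0],"b",np.percentile(b[k],[1,99]))
k=(H>.07)&(H<.082)&(abs(a)<.06)&(abs(b)<.03); print("wall",k.sum(),np.percentile(a[k],[2,98]),np.median(b[k]),np.median(H[k]),np.polyfit(a[k],b[k],1))
N=(abs(P[...,0]-.665)<.06)&(abs(P[...,1]-.002)<.13)&(H>.008)&(H<.026); print("rack plate z",np.median(H[N]))
n,l,s,ce=cv2.connectedComponentsWithStats((N&(H>.014)).astype(np.uint8)); i=1+s[1:,4].argmax(); print(cv2.minAreaRect((P[l==i][:,:2]*1000).astype(np.float32)))
```

```text
t 29.5 tcp [0.5201 0.2095 0.2978]
[-3.14150757e+00 -8.79795448e-04  3.04970471e+00]
px [362. 108.] n 430 top rect [450.  281.8] [18.4 67.7] 13.9 z90 0.0162
px [294. 141.] n 1361 top rect [486.3 178.7] [50.  52.2] 23.5 z90 0.0341
px [242. 143.] n 415 top rect [484.3 105.7] [67.2 18.4] 86.7 z90 0.0156
px [375. 177.] n 797 top rect [547.7 292.7] [215.   2.] 84.8 z90 0.0438
plate z fit [-0.00353483  0.00145765  0.04618507] b [-0.11209187  0.11039015]
wall 313 [-0.0441997   0.01844774] -0.0007349272949042817 0.0756890621570026 [-0.00028505 -0.0005218 ]
rack plate z 0.01651732633231026
((642.2625732421875, -76.27186584472656), (33.057769775390625, 74.13883209228516), 4.680148124694824)
```

View pics/w13.png

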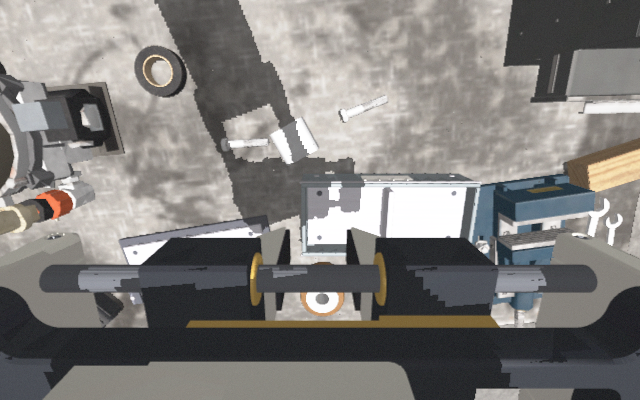

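The divider is level on the ledges: plate z ≈ 0.047, wall within 1 mm. The bolts are at px (362,108) and (242,143), and the bracket at (294,141). The bolt at (484,106) comes first, so the bracket grasp has room.

Run:
```python
from h import *
go(.4843,.1035,.11,1.513)
```

```text
go [ 0.0256 -0.1089  0.1873] twist 1.537 yaw 3.05 q6 end 0.27
```

Emit:
{"name": "step_arm", "arguments": {
  "plan": [
    [0.1,0.013,-0.05,0,1.537],
    [0.1,0.026,-0.1,0,1.537],
    [0.1,0.026,-0.109,0.04,1.537],
    [0.1,0.026,-0.109,0.09,1.537],
    [0.1,0.026,-0.109,0.14,1.537],
    [0.1,0.026,-0.109,0.187,1.537],
    [0.1,0.026,-0.109,0.187,1.537],
    [0.1,0.026,-0.109,0.187,1.537],
    [0.1,0.026,-0.109,0.187,1.537],
    [0.1,0.026,-0.109,0.187,1.537],
    [0.1,0.026,-0.109,0.187,1.537],
    [0.1,0.026,-0.109,0.187,1.537]
  ],
  "grip_force": 40
}}

```text
time: 31.05
tool_pos: [0.4841, 0.1031, 0.1117]
tool_rot: [3.141, -0.0, 1.514]
contact_force: [-0.0, -0.5, 0.2]
opening: 0.0414
grip_force: 0.0
```

Run:
```python
from h import *
o,w,P=look("w14"); print(o["tool_rot"]); blobs(P,win=(.33,.54,.02,.4),zhi=.045); go(.4843,.1035,.003,1.513)
```

```text
t 31.05 tcp [0.4841 0.1031 0.1117]
[ 3.14148870e+00 -7.63360991e-05  1.51393040e+00]
px [271.   8.] n 392 top rect [456.6 254.6] [18.3 11.9] 15.2 z90 0.0184
px [315. 107.] n 4628 top rect [485.8 178.8] [50.  52.1] 23.4 z90 0.034
px [384.  80.] n 362 top rect [539.  196.3] [23.1  1.4] 87.6 z90 0.0417
px [317. 195.] n 1062 top rect [483.6 105.6] [67.9 17.6] 87.9 z90 0.0159
go [4.000e-04 1.000e-04 1.088e-01] twist 0.001 yaw 1.514 q6 end 0.27
```

Emit:
{"name": "step_arm", "arguments": {
  "plan": [
    [0.1,0,0,0.05,0],
    [0.1,0,0,0.09,0],
    [0.1,0,0,0.105,0],
    [0.1,0,0,0.109,0],
    [0.1,0,0,0.109,0],
    [1,0,0,0.109,0],
    [1,0,0,0.109,0],
    [1,0,0,0.109,0],
    [1,0,0,0.109,0],
    [1,0,0,0.109,0],
    [1,0,0,0.06,0],
    [1,0,0,0,0],
    [1,0,0,-0.04,0],
    [1,0,0,-0.04,0]
  ]
}}

```text
time: 32.85
tool_pos: [0.4859, 0.1032, 0.1546]
tool_rot: [3.135, -0.001, 1.513]
contact_force: [0.5, -0.4, -1.0]
opening: 0.0116
grip_force: 39.9
```

Run:
```python
from h import *
o=observe(); print(o["tool_pos"],o["opening"],o["grip_force"],o["contact_force"]); go(.5946,.2151,.15,np.radians(174.75)); go(.5946,.2151,.051,np.radians(174.75))
```

```text
[0.48585661 0.10322269 0.15461907] 0.011593273396241034 39.900707602500916 [ 0.45736049 -0.39206121 -0.98291183]
go [0.118  0.102  0.0054] twist -1.537 yaw 1.513 q6 end -1.13
go [0.1179 0.1014 0.1044] twist -1.537 yaw 1.513 q6 end -1.13
```

Emit:
{"name": "step_arm", "arguments": {
  "plan": [
    [1,0.03,0.025,0,-1.537],
    [1,0.06,0.05,0,-1.537],
    [1,0.09,0.076,0,-1.537],
    [1,0.118,0.102,0,-1.537],
    [1,0.118,0.102,0,-1.537],
    [1,0.118,0.102,0,-1.537],
    [1,0.118,0.102,0,-1.537],
    [1,0.118,0.102,0,-1.537],
    [1,0.118,0.102,0,-1.537],
    [1,0.118,0.102,0,-1.537],
    [1,0.118,0.102,0,-1.537]
  ]
}}

```text
time: 34.22
tool_pos: [0.5926, 0.2149, 0.1513]
tool_rot: [-3.141, -0.001, 3.048]
contact_force: [0.1, -0.5, -1.4]
opening: 0.0118
grip_force: 39.9
```

Run:
```python
from h import *
o,w,P=look("w15"); print(o["tool_rot"],o["opening"],o["grip_force"],o["contact_force"]); go(.5946,.2151,.051,np.radians(174.75))
t=np.radians(84.75);u=np.array([np.cos(t),np.sin(t)]); v=np.array([u[1],-u[0]]); d=P[...,:2]-o["tool_pos"][:2]; a=d@v;b=d@u; h=P[...,2]-o["tool_pos"][2]
k=(abs(b)<.014)&(abs(a)<.05)&(h<.03)&(h>-.02); print("bolt in hand a",np.percentile(a[k],[1,99]),"b",np.median(b[k]),"slope",np.polyfit(a[k],b[k],1)[0],"tilt",np.polyfit(a[k],h[k],1)[0],"h",np.percentile(h[k],[5,50,95]))
```

```text
t 34.23 tcp [0.5926 0.2149 0.1513]
[-3.14146087e+00 -6.13033313e-04  3.04766422e+00] 0.011793950984596133 39.90077018737793 [ 0.08347816 -0.47617429 -1.41601713]
go [-0.002   0.0003  0.1004] twist -0.002 yaw 3.048 q6 end -1.13
bolt in hand a [-0.03661673  0.02970774] b -8.326889232606891e-05 slope 0.0036824036807579018 tilt 0.06614713659284983 h [0.00480893 0.01046917 0.02458284]
```

View pics/w15.png

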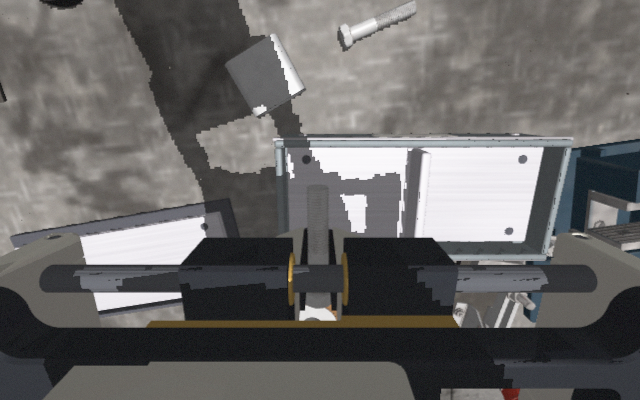

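Emit:
{"name": "step_arm", "arguments": {
  "plan": [
    [1,-0.004,0,0.04,0],
    [1,-0.004,0,0.07,0],
    [1,-0.004,0,0.088,0],
    [1,-0.004,0,0.095,0],
    [1,-0.004,0,0.1,0],
    [1,-0.004,0,0.1,0],
    [1,-0.004,0,0.1,0]
  ]
}}

```text
time: 35.15
tool_pos: [0.5973, 0.2147, 0.0526]
tool_rot: [3.141, 0.002, 3.05]
contact_force: [-0.3, -0.1, -0.4]
opening: 0.0115
grip_force: 39.9
```

Run:
```python
from h import *
o=observe(); print(o["tool_pos"],o["contact_force"],o["torque"],o["opening"])
```

```text
[0.59725079 0.21474984 0.05262816] [-0.30235319 -0.1446936  -0.42480215] [-0.02639812 -0.02821555 -0.00223842] 0.01153059513110368
```

Emit:
{"name": "step_arm", "arguments": {
  "plan": [
    [1,0,0,0.001,0],
    [0.6,0,0,0.001,0],
    [0.6,0,0,0.001,0],
    [0.6,0,0,0.001,0],
    [0.6,0,0,-0.02,0],
    [0.6,0,0,-0.06,0],
    [0.6,0,0,-0.09,0],
    [0.1,0.04,0.013,-0.09,1.237],
    [0.1,0.08,0.026,-0.09,1.237],
    [0.1,0.12,0.04,-0.08,1.237],
    [0.1,0.152,0.05,-0.06,1.237],
    [0.1,0.152,0.05,-0.06,1.237],
    [0.1,0.152,0.05,-0.06,1.237],
    [0.1,0.152,0.05,-0.06,1.237],
    [0.1,0.152,0.05,-0.06,1.237],
    [0.1,0.152,0.05,-0.06,1.237]
  ]
}}

```text
time: 37.15
tool_pos: [0.45, 0.2783, 0.1118]
tool_rot: [3.141, -0.0, 1.815]
contact_force: [0.8, -0.1, 0.4]
opening: 0.0414
grip_force: 0.0
```

Run:
```python
from h import *
o,w,P=look("w16"); print(o["tool_rot"]); blobs(P,win=(.33,.54,.1,.4),zhi=.045); go(.4507,.2789,.003,1.813)
H=P[...,2]; blobs(P,zlo=.052,zhi=.07,amin=30,win=(.55,.65,.18,.29))
```

```text
t 37.15 tcp [0.45   0.2783 0.1118]
[ 3.14140102e+00 -6.05053937e-05  1.81502549e+00]
px [318. 195.] n 1055 top rect [449.2 281.8] [18.4 67.9] 14.9 z90 0.0158
px [329. 306.] n 1541 top rect [483.4 184.1] [53.8 31.3] 15.5 z90 0.0337
go [0.0004 0.0008 0.1088] twist 0.002 yaw 1.815 q6 end 0.31
px [532. 316.] n 267 top rect [645.  235.1] [33.3  3.5] 85.3 z90 0.0595
```

Emit:
{"name": "step_arm", "arguments": {
  "plan": [
    [0.1,0,0,0.05,0],
    [0.1,0,0,0.09,0],
    [0.1,0,0,0.105,0],
    [0.1,0,0,0.109,0],
    [0.1,0,0,0.109,0],
    [1,0,0,0.109,0],
    [1,0,0,0.109,0],
    [1,0,0,0.109,0],
    [1,0,0,0.109,0],
    [1,0,0,0.109,0],
    [1,0,0,0.06,0],
    [1,0,0,0,0],
    [1,0,0,-0.04,0],
    [1,0,0,-0.04,0],
    [1,0,0,-0.04,0]
  ]
}}

```text
time: 39.08
tool_pos: [0.4492, 0.278, 0.1507]
tool_rot: [-3.14, 0.0, 1.813]
contact_force: [-0.2, -0.1, -1.4]
opening: 0.0114
grip_force: 39.9
```

Run:
```python
from h import *
o=observe(); print(o["tool_pos"],o["opening"],o["grip_force"],o["contact_force"]); go(.6025,.2629,.15,np.radians(174.75))
```

```text
[0.44924624 0.27799952 0.15074024] 0.011421055217183238 39.871349930763245 [-0.20883744 -0.11857503 -1.35422799]
go [-0.0514  0.1452  0.0005] twist -1.237 yaw 1.813 q6 end -1.07
```

Emit:
{"name": "step_arm", "arguments": {
  "plan": [
    [1,-0.013,0.036,0,-1.237],
    [1,-0.026,0.072,0,-1.237],
    [1,-0.038,0.11,0,-1.237],
    [1,-0.051,0.145,0,-1.237],
    [1,-0.051,0.145,0,-1.237],
    [1,-0.051,0.145,0,-1.237],
    [1,-0.051,0.145,0,-1.237],
    [1,-0.051,0.145,0,-1.237],
    [1,-0.051,0.145,0,-1.237],
    [1,-0.051,0.145,0,-1.237]
  ]
}}

```text
time: 40.33
tool_pos: [0.6028, 0.2635, 0.1512]
tool_rot: [-3.141, -0.001, 3.049]
contact_force: [0.3, 1.1, -0.4]
opening: 0.0117
grip_force: 39.9
```

Run:
```python
from h import *
o,w,P=look("w17"); print(o["tool_rot"],o["opening"],o["grip_force"],o["contact_force"]); go(.6025,.2629,.051,np.radians(174.75))
t=np.radians(84.75);u=np.array([np.cos(t),np.sin(t)]); v=np.array([u[1],-u[0]])
d=P[...,:2]-o["tool_pos"][:2]; a=d@v;b=d@u; h=P[...,2]-o["tool_pos"][2]
k=(abs(b)<.014)&(abs(a)<.05)&(h<.03)&(h>-.02); print("bolt in hand a",np.percentile(a[k],[1,99]),"b",np.median(b[k]),"slope",np.polyfit(a[k],b[k],1)[0])
d=P[...,:2]-[.6023,.2987]; a=d@v;b=d@u;H=P[...,2]; k=(H>.054)&(H<.075)&(abs(a)<.04)&(b>-.11)&(b<-.02); print("bolt1 in bay",k.sum(),np.percentile(a[k],[2,98]),np.percentile(b[k],[2,50,98]),np.percentile(H[k],[50,95]))
k=(H>.07)&(H<.082)&(abs(a)<.06)&(abs(b)<.02); print("wall",k.sum(),np.median(b[k]))
```

```text
t 40.33 tcp [0.6028 0.2635 0.1512]
[-3.14133914e+00 -7.78773379e-04  3.04857013e+00] 0.011683675728358952 39.871442914009094 [ 0.33203226  1.0562311  -0.41271242]
go [ 0.0003 -0.0007  0.1005] twist -0.001 yaw 3.049 q6 end -1.07
bolt in hand a [-0.03746462  0.02873837] b -0.00010120079785142643 slope 0.0049958564516598206
bolt1 in bay 1123 [-0.03359872  0.03185926] [-0.09097125 -0.08304074 -0.07673246] [0.06033953 0.0641936 ]
wall 962 -0.00014312003676195267
```

View pics/w17.png

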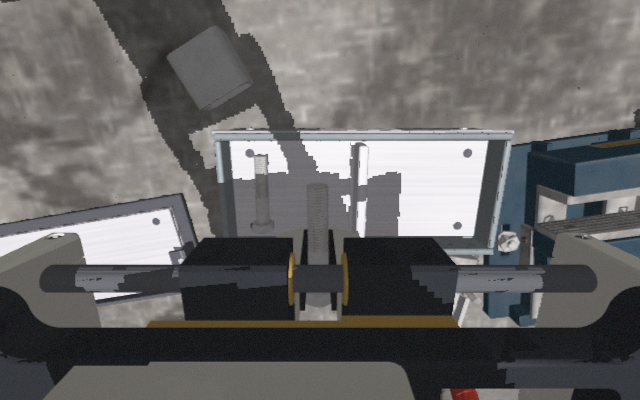

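Bolt one lies flat in the right bay at px (262,195), and the second is held clear of it and of the wall. Lowering it now.

Emit:
{"name": "step_arm", "arguments": {
  "plan": [
    [1,0,-0.001,0.04,0],
    [1,0,-0.001,0.07,0],
    [1,0,-0.001,0.088,0],
    [1,0,-0.001,0.095,0],
    [1,0,-0.001,0.1,0],
    [1,0,-0.001,0.1,0],
    [1,0,-0.001,0.1,0],
    [0.6,0,-0.001,0.1,0],
    [0.6,0,-0.001,0.1,0],
    [0.6,0,-0.001,0.1,0],
    [0.6,0,-0.001,0.08,0],
    [0.6,0,-0.001,0.04,0],
    [0.6,0,0,0,0],
    [0.6,0,0,-0.05,0],
    [0.6,0,0,-0.05,0]
  ]
}}

```text
time: 42.25
tool_pos: [0.605, 0.2643, 0.207]
tool_rot: [3.138, 0.009, 3.05]
contact_force: [-0.2, 0.1, -0.3]
opening: 0.0185
grip_force: 0.0
```

Run:
```python
from h import *
o=observe(); print(o["tool_pos"],o["qpos"]); go(.4858,.1788,.13,np.radians(23.5))
```

```text
[0.60502964 0.26428837 0.20697915] [ 2.95819614e-01  6.04686603e-01  1.14771766e+00  8.96104475e-05
  1.37956828e+00 -1.18332581e+00]
go [ 0.1116 -0.0963  0.0756] twist 2.64 yaw 3.05 q6 end 1.51
```

Emit:
{"name": "step_arm", "arguments": {
  "plan": [
    [-0.8,0.03,-0.03,0,2.64],
    [-0.8,0.06,-0.06,0,2.64],
    [-0.8,0.111,-0.096,0,2.64],
    [-0.8,0.111,-0.096,0.03,2.64],
    [-0.8,0.111,-0.096,0.06,2.64],
    [-0.8,0.111,-0.096,0.076,2.64],
    [-0.8,0.111,-0.096,0.076,2.64],
    [-0.8,0.111,-0.096,0.076,2.64],
    [-0.8,0.111,-0.096,0.076,2.64],
    [-0.8,0.111,-0.096,0.076,2.64],
    [-0.8,0.111,-0.096,0.076,2.64],
    [-0.8,0.111,-0.096,0.076,2.64],
    [-0.8,0.111,-0.096,0.076,2.64],
    [-0.8,0.111,-0.096,0.076,2.64],
    [-0.8,0.111,-0.096,0.076,2.64],
    [-0.8,0.111,-0.096,0.076,2.64],
    [-0.8,0.111,-0.096,0.076,2.64]
  ],
  "grip_force": 50
}}

```text
time: 44.38
tool_pos: [0.4835, 0.1781, 0.1256]
tool_rot: [-3.141, 0.0, 0.412]
contact_force: [-1.0, 0.2, 0.3]
opening: 0.0832
grip_force: 0.0
```

Run:
```python
from h import *
o,w,P=look("w18"); print(o["tool_rot"],o["qpos"][5],o["opening"]); blobs(P,win=(.33,.54,.05,.4),zhi=.045); go(.4858,.1788,.02,np.radians(23.5))
```

```text
t 44.38 tcp [0.4835 0.1781 0.1256]
[-3.14145843e+00  2.30542988e-04  4.11823919e-01] 1.363032109637435 0.08321104299695699
px [318. 193.] n 3314 top rect [486.1 179.3] [49.8 52.1] 23.8 z90 0.034
go [0.0023 0.0003 0.1056] twist 0.001 yaw 0.411 q6 end 1.51
```

Emit:
{"name": "step_arm", "arguments": {
  "plan": [
    [-0.8,0.003,0.001,0.05,0],
    [-0.8,0.003,0.001,0.085,0],
    [-0.8,0.003,0.001,0.105,0],
    [-0.8,0.003,0.001,0.107,0],
    [1,0.003,0.001,0.107,0],
    [1,0.003,0.001,0.107,0],
    [1,0.003,0.001,0.107,0],
    [1,0.003,0.001,0.107,0],
    [1,0.003,0.001,0.107,0],
    [1,0.003,0.001,0.08,0],
    [1,0.003,0.001,0.03,0],
    [1,0,0,-0.03,0],
    [1,0,0,-0.03,0],
    [1,0,0,-0.03,0]
  ]
}}

```text
time: 46.18
tool_pos: [0.4828, 0.178, 0.1548]
tool_rot: [-3.141, 0.002, 0.41]
contact_force: [0.1, 0.0, -2.1]
opening: 0.0512
grip_force: 50.0
```

Run:
```python
from h import *
o=observe(); print(o["tool_pos"],o["opening"],o["grip_force"],o["contact_force"]); go(.6077,.358,.155,np.radians(84.75))
```

```text
[0.48282396 0.17797556 0.15480944] 0.05122359552018916 49.999064058065414 [ 0.05474835  0.03507155 -2.12627751]
go [ 0.1863 -0.1154 -0.0004] twist -1.069 yaw 0.41 q6 end 0.62
```

Emit:
{"name": "step_arm", "arguments": {
  "plan": [
    [1,0.04,-0.025,0,-1.069],
    [1,0.08,-0.05,0,-1.069],
    [1,0.12,-0.075,0,-1.069],
    [1,0.16,-0.1,0,-1.069],
    [1,0.186,-0.115,0,-1.069],
    [1,0.186,-0.115,0,-1.069],
    [1,0.186,-0.115,0,-1.069],
    [1,0.186,-0.115,0,-1.069],
    [1,0.186,-0.115,0,-1.069],
    [1,0.186,-0.115,0,-1.069],
    [1,0.186,-0.115,0,-1.069]
  ]
}}

```text
time: 47.55
tool_pos: [0.6084, 0.3576, 0.156]
tool_rot: [3.141, -0.0, 1.478]
contact_force: [0.8, -0.1, -2.5]
opening: 0.0515
grip_force: 50.0
```

Run:
```python
from h import *
o=observe(); print(o["tool_pos"],o["opening"],o["grip_force"],o["contact_force"]); go(.6077,.358,.068,np.radians(84.75))
```

```text
[0.60842794 0.35761492 0.15600107] 0.05145563267467295 49.99920677393675 [ 0.79225238 -0.10748625 -2.5175605 ]
go [ 0.0003 -0.0008  0.088 ] twist -0.001 yaw 1.478 q6 end 0.62
```

Emit:
{"name": "step_arm", "arguments": {
  "plan": [
    [1,0,-0.001,0.03,0],
    [1,0,-0.001,0.055,0],
    [1,0,-0.001,0.072,0],
    [1,0,-0.001,0.08,0],
    [1,0,-0.001,0.085,0],
    [1,0,-0.001,0.087,0],
    [1,0,-0.001,0.087,0],
    [1,0,-0.001,0.087,0]
  ]
}}

```text
time: 48.55
tool_pos: [0.6077, 0.3579, 0.0694]
tool_rot: [3.141, -0.001, 1.479]
contact_force: [-0.6, -0.1, -1.9]
opening: 0.0514
grip_force: 50.0
```

Run:
```python
from h import *
o=observe(); print(o["tool_pos"],o["opening"],o["grip_force"],o["contact_force"])
```

```text
[0.60768894 0.35793053 0.06935707] 0.051365339560018486 49.99917659908533 [-0.63194464 -0.12048224 -1.92870212]
```

Emit:
{"name": "step_arm", "arguments": {
  "plan": [
    [1,0,0,0.001,0],
    [1,0,0,0.0015,0],
    [-0.22,0,0,0.0015,0],
    [-0.22,0,0,0.0015,0],
    [-0.22,0,0,0.0015,0],
    [-0.22,0,0,-0.01,0],
    [-0.22,0,0,-0.04,0],
    [-0.22,0,0,-0.1,0],
    [-0.22,-0.05,-0.02,-0.15,0],
    [-0.22,-0.1,-0.05,-0.2,-1.571],
    [-0.22,-0.155,-0.074,-0.23,-1.571],
    [-0.22,-0.155,-0.074,-0.23,-1.571],
    [-0.22,-0.155,-0.074,-0.23,-1.571],
    [-0.22,-0.155,-0.074,-0.23,-1.571],
    [-0.22,-0.155,-0.074,-0.23,-1.571],
    [-0.22,-0.155,-0.074,-0.23,-1.571],
    [-0.22,-0.155,-0.074,-0.23,-1.571],
    [-0.22,-0.155,-0.074,-0.23,-1.571],
    [-0.22,-0.155,-0.074,-0.23,-1.571],
    [-0.22,-0.155,-0.074,-0.23,-1.571]
  ]
}}

```text
time: 51.05
tool_pos: [0.5195, 0.2103, 0.2993]
tool_rot: [3.141, 0.001, 3.048]
contact_force: [0.7, -0.2, -0.1]
opening: 0.0559
grip_force: 0.0
```

Run:
```python
from h import *
o,w,P=look("w19"); print(o["tool_rot"],o["contact_force"],o["grip_force"])
t=np.radians(84.75);u=np.array([np.cos(t),np.sin(t)]); v=np.array([u[1],-u[0]])
H=P[...,2]; d=P[...,:2]-[.6023,.2987]; a=d@v; b=d@u
k=(H>.038)&(H<.053)&(abs(a)<.045)&(abs(b)<.115); A=np.c_[a[k],b[k],np.ones(k.sum())]; print("plate fit",np.linalg.lstsq(A,H[k],rcond=None)[0])
k=(H>.053)&(H<.09)&(abs(a)<.046)&(abs(b)<.113); n,l,s,ce=cv2.connectedComponentsWithStats(k.astype(np.uint8))
for i in range(1,n):
    if s[i,4]>40: q=l==i; print("px",ce[i].round(),"a",np.percentile(a[q],[2,98]).round(4),"b",np.percentile(b[q],[2,98]).round(4),"z",np.percentile(H[q],[10,50,95]).round(4))
```

```text
t 51.05 tcp [0.5195 0.2103 0.2993]
[3.14127114e+00 7.66231750e-04 3.04837009e+00] [ 0.71724401 -0.21142774 -0.07479191] 0.0
plate fit [0.00215828 0.00310921 0.04633893]
px [387. 209.] a [-0.0446  0.0115] b [-0.0039  0.0037] z [0.0582 0.0751 0.0771]
px [326. 220.] a [-0.0341  0.0318] b [-0.0922 -0.0779] z [0.0578 0.0603 0.064 ]
px [360. 221.] a [-0.0326  0.0334] b [-0.0448 -0.0292] z [0.057  0.0604 0.0642]
px [432. 219.] a [-0.0272  0.0216] b [0.0341 0.0827] z [0.0693 0.0799 0.0813]
```

View pics/w19.png

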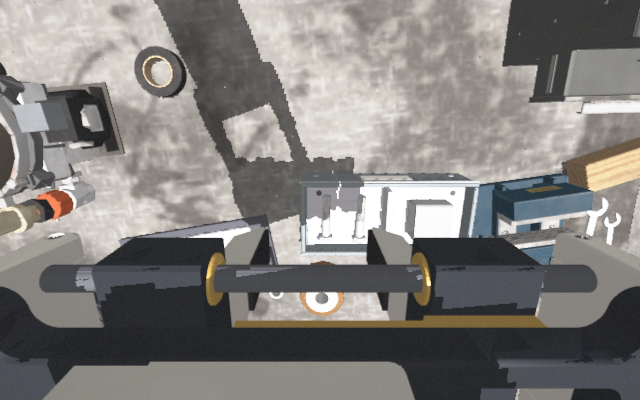

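Everything is packed: both bolts in the right bay at px (326,220) and (360,221), and the bracket in the left at (432,219). I'll check the plain plates with the top camera and then hand in.

Run:
```python
from h import *
def f(c,lo,hi):
    P=world(c);H=P[...,2]; m=(H>lo)&(H<hi)&(abs(P[...,0]-.666)<.06)&(abs(P[...,1])<.13)&(c["img"].min(-1)>150)
    n,l,s,ce=cv2.connectedComponentsWithStats(m.astype(np.uint8)); i=1+s[1:,4].argmax(); return s[i],cv2.minAreaRect((P[l==i][:,:2]*1000).astype(np.float32))
print(f(dict(np.load("top0.npz")),.012,.035)); print(f(read_camera("top"),.008,.03))
```

```text
(array([326, 135,  36,  31, 966], dtype=int32), ((661.4756469726562, 55.58966827392578), (93.46235656738281, 109.63722229003906), 4.832376003265381))
(array([ 326,  133,   73,   33, 1936], dtype=int32), ((665.7032470703125, -2.5433349609375), (93.90526580810547, 225.02574157714844), 4.662701606750488))
```

```bash
python3 -c "
from cell import *
print(hand_in())"
```

```text
the job is handed in; nothing more can be done
None
```

I packed the box and handed it in: three relays in cells 1–3, the divider level on its ledges, both bolts flat in the right bay, the bracket in the left, and the top plain plate still in place. `hand_in()` returned no verdict.

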